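# Contact temperature reading in a tilted check well

### The arm

A 6-joint arm with a two-finger parallel gripper is mounted at the origin on a cart in front of the work surface, level with it; the furniture and walls round the work are solid. World frame = base frame: x ahead of the robot, y to its left, z up, the work surface at z = 0. Lengths are in m, angles in degrees, forces in N, time in s.
With the tool pointing down it reaches from about 0.4 to 0.925 m from the base axis. Payload 3.4 kg.
Tool frame: the origin (TCP) lies at the very end of the fingers, on their centre line; the grasp point (between the pads) lies 19 mm behind it; z points along the fingers, y is the line along which they close (so a half turn about z gives the same grasp; the last joint's range is limited). The gripper opens to 85 mm and grips with 20 to 120 N. Pads are 22 mm wide; open, the fingers measure 114 mm over their backs; the gripper's body (76 mm by 85 mm) begins 54 mm behind the grasp point. The pads swing forward as they close: fully open they stand 13 mm farther back than shut.
Start: joints at [62.71, 17.578, 86.31, -0, 76.112, -4.211], TCP at [0.225, 0.529, 0.231] pointing down, gripper open.
Joint ranges: [-179.03, 179.03], [-60, 130.46], [8.19, 133.38], [-81.62, 261.62], [5.75, 156.47], [-153.77, 153.77]. Speed limits (degrees/s): [147.25, 147.25, 180, 180, 180, 180].

### API

Orientations are given as [roll, pitch, yaw] about the fixed x, y, z axes, in that order (R = Rz(yaw) Ry(pitch) Rx(roll)).
In Python, from workcell import observe, capture, camera_params, close_job gives the robot as it stands.
- The arm moves only by the tool play_rows, never from a script. Its argument "deltas" is a list of rows, each an object of numbers: "tx", "ty", "tz": the shift along the tool's x, y, z in m; "roll": the turn about the tool's z in rad. A call has 1 to 8 rows; each row shifts and turns the commanded pose from where the row before left it, along the tool's axes as they then stand; what a row does not reach is not made up. A row lasts 1/8 s, in which the tool goes at most 62.5 mm and 10.7 degrees, less where a joint would pass 70% of its speed; a pose out of reach is approached as far as the arm can. A call with a gripper value outside its range is refused whole. "grip" is the closure, from -1 (fully open) to 1 (shut), set as the call begins (left out, the last holds). The fingers move at their own pace and stop on an object; the grip force is fixed at half the most. Time passes only in rows, so rows that do not move let the fingers close. It gives the time, the measured TCP pose, the force, the opening and the grip force at its end, in the units of the state.
- observe(): the state, without advancing time (a new reading comes with each control period).
- capture(name): name is "scene" or "top" or "wrist"; returns the picture (384x512x3 uint8, blue, green, red); there is no depth.
- camera_params(name): a dict with "fx", "fy", "cx", "cy" (pixels), "R" (3x3) and "t" (3): a world point X has camera coordinates R X + t. Camera axes: x right, y down, z forward; pixel columns grow to the right and rows downward; lengths in m; the calibration is good to about 2 mm. A picture is of the moment at which its call begins: read the wrist's pose just before it. camera_params takes no time and is no camera call; for the wrist camera it gives the pose at the moment of the call.
- close_job(): hands the job in; it is judged then, once.
The state is a dict: "time": time; "joints": joint angles; "qd": joint speeds; "effort": joint torques, N m; "position": TCP position; "ee_rot": TCP orientation; "ft_force": force on the tool from outside, world axes, zero at the start; "torque": the same for the moment, N m; "opening": finger opening in m; "grip_force": force on a finger pad.
Only numpy, scipy, OpenCV 4.12 (cv2) and the standard library are available. Lean on these libraries where they do the work, as an engineer would, in place of code of your own. Each camera call takes 0.05 s, during which the arm holds its last target. There are 200 camera calls.

### The job

Take a temperature reading on the tilted unit whose check well has the round collar: draw the contact thermometer out of its stand, point it straight into the well, square to the tilted face and centred, press its sprung tip gently about half-way in against the disc inside, and keep it steady like that for about two seconds. Then hang the thermometer back in its stand, upright with its flange down on the plate, and let go. Do not touch the square-collared unit with the thermometer, and leave the other things on the bench where they are.

Things in the scene. Friction and masses are not known exactly. Their poses are not given: they have to be found in the camera images.
- probe: contact thermometer, 178 mm long, 0.15 kg, hanging upright in the stand. Origin: centre of the underside of its black flange (42 mm across, 6 mm thick); z runs along it from tip to handle. Grey square handle 28 x 28 mm (sides along x, y) from z = 6 to 66 mm; steel barrel 20 mm across down to z = -81 mm; dark sprung tip 12 mm across down to z = -112 mm
- probe_tip (a point): end of the thermometer's tip when not pressed in, on its axis 112 mm below its origin (fixed to the thermometer: does not move with the spring); axes as the probe's. The tip starts to give at 1 N, then yields 1 mm for each 1.6 N; its travel is 7 mm (half-way: about 6.5 N). A good reading needs 3 to 9 N
- stand: fixed stand: 90 x 90 mm foot, two posts and an aluminium plate (60 x 86 x 10 mm) whose top is 125 mm above the bench, with a vertical through hole 28 mm across in its middle. Origin at the middle of the foot's underside, z up
- stand_hole (a point): middle of the hole at the plate's top face; the thermometer's origin lies here when it hangs in the stand; z up
- round_unit: aluminium housing 86 x 92 x 36 mm in a fixed grey yoke (foot 110 x 130 mm, cheeks 99 mm high), with a ROUND collar on its tilted face: the one to read. Stiff swivel: a gentle push does not turn it. Origin at the housing's centre on the swivel axis, 85 mm above the bench; z: outward normal of the face and well axis, leaning 25 to 46 degrees from vertical towards the robot's side; y: swivel axis
- round_unit_mouth (a point): middle of the round collar's mouth, 51 mm from the housing's origin along its z (collar 48 mm across outside, 38 mm inside, 33 mm high); axes as the housing's. Inside is a flat steel disc 30 mm across, square to z, 3 to 25 mm below the mouth: its depth differs each time and is not reported, so find it by touch
- square_unit: the same housing and yoke but with a SQUARE collar (48 mm outside, 38 mm inside): not to be touched with the thermometer. Origin and axes as for the round one; the two may stand either way round, left or right
- multimeter: orange and black multimeter lying flat, 149 x 75 x 41 mm, bystander; origin at the centre of its underside, z up
- tape_measure: tape measure standing on its base, 37 x 74 x 64 mm, bystander; origin at the centre of its underside, z up
- breaker: slim white circuit breaker, 82 x 17 x 69 mm, bystander between the two units; origin at the centre of its underside, z up
- glue: small white glue bottle with a nozzle, 39 mm across, 125 mm high, standing, bystander; origin at the centre of its underside, z up
There are look-alikes about, which are no part of the job. What is shaped like the probe but blue or orange is not meant.

How it is judged:
By the outcome, as a careful person would: the job done as asked, in the order asked, and still so for the second after the job is handed in, with the robot touching nothing.
It also fails if it takes over 48 s, if anything falls off the work surface, if the arm or the gripper's body presses on something with over 40 N, if the wrist force passes 120 N, or if a joint passes its speed limit or range.

## Working session

There is one attempt and no reset: what is moved stays moved. The work goes in short steps, Python scripts to look and compute and a tool call to move; the robot and the scene stay as the last step left them, time stands still between calls to the robot, and variables do not carry over. Pictures are saved under pics/ and viewed, at most 10 in all, crops included, and the job is handed in when it is done.

Besides the shell and the picture viewer there is one more tool, called after "Emit:" by a JSON object that holds its "name" and its "arguments". play_rows: Moves the arm, as the interface text tells. Its arguments: {"type":"object","properties":{"deltas":{"type":"array"},"grip":{"type":"number"}},"required":["deltas"]}

```bash
mkdir -p pics; ls
cat > h.py <<'E'
import numpy as np, cv2
from workcell import observe, capture, camera_params, close_job
from scipy.spatial.transform import Rotation as Ro
def proj(n,X,p=None):
    p=p or camera_params(n); c=np.array(p["R"])@np.array(X,float)+np.array(p["t"]); return np.array([p["fx"]*c[0]/c[2]+p["cx"],p["fy"]*c[1]/c[2]+p["cy"]])
def ray(p,u,v):
    R=np.array(p["R"]);t=np.array(p["t"]);d=R.T@np.array([(u-p["cx"])/p["fx"],(v-p["cy"])/p["fy"],1]);return -R.T@t,d/np.linalg.norm(d)
def onz(p,u,v,z):
    o,d=ray(p,u,v);return o+d*(z-o[2])/d[2]
def tri(rs):
    A=np.zeros((3,3));b=np.zeros(3)
    for o,d in rs:
        M=np.eye(3)-np.outer(d,d);A+=M;b+=M@o
    X=np.linalg.solve(A,b);return X,[np.linalg.norm((np.eye(3)-np.outer(d,d))@(X-o)) for o,d in rs]
E
python3 - <<'E'
from h import *
s=observe();print(s)
a=capture("scene");b=capture("top")
cv2.imwrite("pics/scene0.png",a);cv2.imwrite("pics/top0.png",b)
for n in("scene","top"):
    p=camera_params(n);print(n,p)
cv2.imwrite("pics/v1.png",cv2.resize(a,(800,600)));cv2.imwrite("pics/v2.png",cv2.resize(b,(800,600)))
E
```

```text
pics
{'time': 0.0, 'joints': array([ 6.27091753e+01,  1.76236244e+01,  8.63826623e+01,  1.61611793e-03,
        7.61120419e+01, -4.21116476e+00]), 'qd': array([ 0.04486303, -0.03850587, -0.12540882,  0.00217732,  0.04023513,
        0.0132475 ]), 'effort': array([-3.35432393e-03, -4.57557964e+01, -2.51904202e+01, -2.28218228e-04,
        1.34874872e-02, -9.59227748e-06]), 'position': array([0.22510019, 0.52835501, 0.2303755 ]), 'ee_rot': array([-1.79882106e+02, -1.02530010e-02,  1.56919940e+02]), 'ft_force': array([ 0.54069317,  0.07841493, -0.13918878]), 'torque': array([-0.05240104, -0.04743759, -0.02014097]), 'grip_force': 0.0, 'opening': 0.08535047284987558}
scene {'fx': 486.9314798093689, 'fy': 486.9314798093689, 'cx': 253.68394168294986, 'cy': 190.32774656891203, 'R': array([[ 0.48176362, -0.87597944,  0.0237453 ],
       [-0.39833404, -0.24304733, -0.8844535 ],
       [ 0.78053431,  0.41663895, -0.46602379]]), 't': array([-0.28859014,  0.26924766,  1.1263622 ])}
top {'fx': 385.0341506760753, 'fy': 385.0341506760753, 'cx': 260.0456232540788, 'cy': 199.41593004084794, 'R': array([[ 0.0049739 , -0.99983806,  0.01729467],
       [-0.99665845, -0.00636667, -0.08143335],
       [ 0.08153027, -0.01683183, -0.99652873]]), 't': array([-0.042533  ,  0.52844409,  1.0472223 ])}
```

View pics/v1.png

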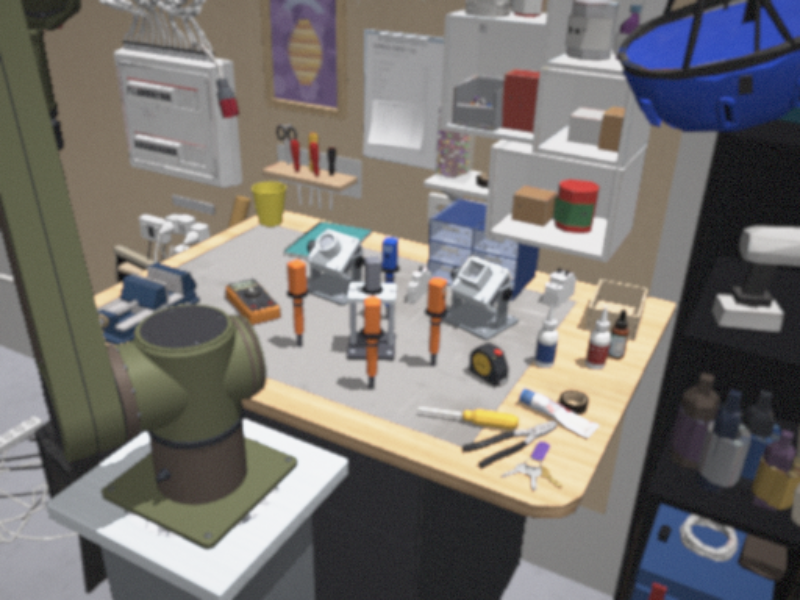

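View pics/v2.png

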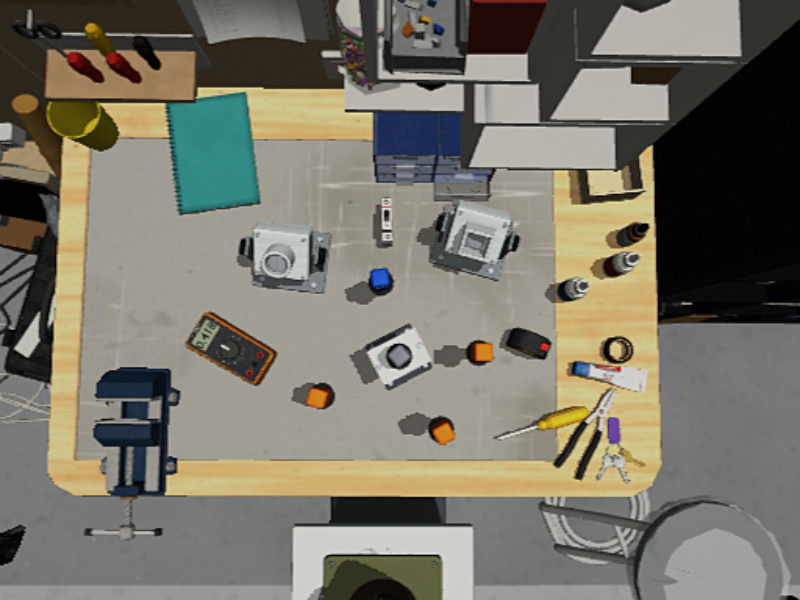

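Candidates (800-px top view): the grey handle in the stand at (398,355), blue look-alike (380,280), and orange ones (318,397), (442,431), (481,351). Only the grey one in the stand fits the description. The left unit at (280,258) has a round collar and the right one at (478,240) a square collar. I'll confirm both in one crop.

Run:
```python
from h import *
a=cv2.imread("pics/top0.png");b=cv2.imread("pics/scene0.png")
A=cv2.resize(a[125:265,140:340],None,fx=2.6,fy=2.6,interpolation=cv2.INTER_CUBIC)  # 520x364
B=cv2.resize(b[135:235,180:340],None,fx=2.0*1.6,fy=3.2,interpolation=cv2.INTER_CUBIC) #512x320->
B=cv2.resize(B,(376,235))
C=np.zeros((600,800,3),np.uint8)
A=cv2.resize(a[130:255,145:335],(800,526),interpolation=cv2.INTER_CUBIC)
cv2.imwrite("pics/v3.png",A)
p=camera_params("top")
print("probe top",onz(p,398*.64,355*.64,.191),"mouth guess",onz(p,277*.64,263*.64,.13),"sq",onz(p,478*.64,241*.64,.13))
for n,px,z in(("or1",(318,397),.18),("or2",(442,431),.18),("or3",(481,351),.18),("blue",(380,280),.18),("mm",(232,347),.04),("breaker",(387,220),.07),("tape",(528,343),.06)):print(n,onz(p,px[0]*.64,px[1]*.64,z).round(3))
print(camera_params("wrist"))
```

```text
probe top [ 0.4500405  -0.02462995  0.191     ] mouth guess [0.59658016 0.16981106 0.13      ] sq [ 0.63500027 -0.15296105  0.13      ]
or1 [0.387 0.094 0.18 ]
or2 [ 0.337 -0.091  0.18 ]
or3 [ 0.457 -0.15   0.18 ]
blue [0.564 0.003 0.18 ]
mm [0.464 0.262 0.04 ]
breaker [ 0.682 -0.005  0.07 ]
tape [ 0.473 -0.248  0.06 ]
{'fx': 271.4832369082386, 'fy': 271.4832369082386, 'cx': 256.30508373927495, 'cy': 190.43873955400696, 'R': array([[ 0.39142016,  0.92021089, -0.00147339],
       [ 0.87846494, -0.37318538,  0.29838233],
       [ 0.27402482, -0.11808718, -0.95444529]]), 't': array([-0.57300154, -0.03839661,  0.37880364])}
```

View pics/v3.png

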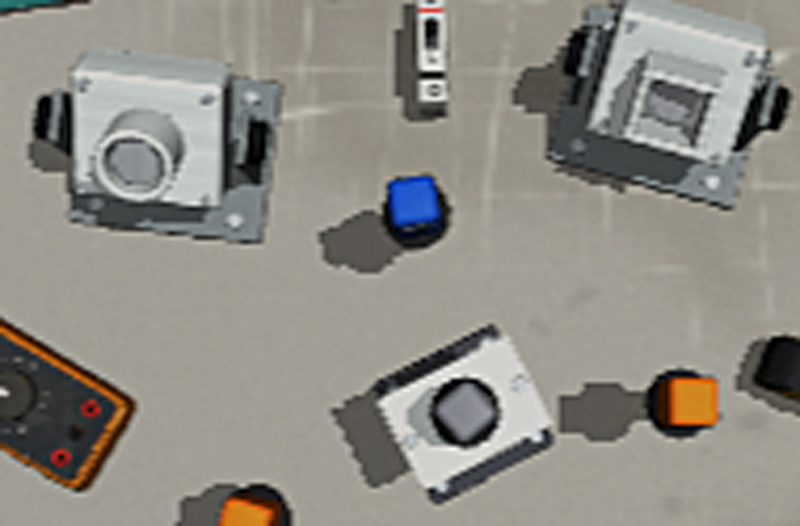

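The crop shows the grey handle in the stand at crop (467,405), turned relative to the plate. The round collar is at (133,160) on the left unit and the square collar on the right unit at (670,100).

The documented row keys have no tilt, but the well is tilted. I'll send one small row in free space to see whether the tool takes a tilt at all.

Emit:
{"name": "play_rows", "arguments": {"deltas": [{"tx":0,"ty":0,"tz":-0.01,"roll":0,"pitch":0.03}], "grip": -1}}

```text
invalid input at $.deltas[0]: expected keys tx, ty, tz, roll
```

The tool accepts only those four keys, so the tool always points down. I'll have to tilt the probe inside the grip instead. With the tip still in the fixed stand's hole, I can move the tool sideways so the handle pivots between the pads about tool y. First, a close look from above.

```bash
cat >> h.py <<'E'
def pose():
    s=observe();return np.array(s["position"]),Ro.from_euler("xyz",s["ee_rot"],degrees=True).as_matrix(),s
def plan(tgt,yaw=None):
    """total tool shift (tool axes) and roll (rad) to a world TCP / tool yaw; roll as last"""
    P,R,s=pose();d=R.T@(np.array(tgt)-P)
    r=None if yaw is None else -((yaw-s["ee_rot"][2]+180)%360-180)*np.pi/180
    print("shift tool",d.round(4),"roll",r,"ee",P.round(4),s["ee_rot"].round(2));return d,r
E
python3 - <<'E'
from h import *
P,R,s=pose();p=camera_params("wrist");Rc=np.array(p["R"]);c=-Rc.T@np.array(p["t"])
print("cam in tool",R.T@(c-P),"view dir in tool",R.T@Rc[2],"cam x in tool",R.T@Rc[0])
plan([0.40,0.05,0.36]);plan([0.40,0.0,0.36],180)
E
```

```text
cam in tool [ 0.07669172 -0.00113206 -0.14167142] view dir in tool [-2.98548257e-01  5.33230233e-04  9.54394391e-01] cam x in tool [ 5.72234934e-04  9.99999764e-01 -3.79707140e-04]
shift tool [-0.3484 -0.3718 -0.1289] roll None ee [0.2251 0.5284 0.2305] [-1.7989e+02 -1.0000e-02  1.5692e+02]
shift tool [-0.368  -0.4178 -0.1288] roll -0.4027473367862344 ee [0.2251 0.5284 0.2305] [-1.7989e+02 -1.0000e-02  1.5692e+02]
```

Emit:
{"name": "play_rows", "arguments": {"deltas": [{"tx":0,"ty":0,"tz":-0.06,"roll":0},{"tx":0,"ty":0,"tz":-0.06,"roll":0},{"tx":-0.038,"ty":-0.042,"tz":0,"roll":0},{"tx":-0.038,"ty":-0.042,"tz":0,"roll":0},{"tx":-0.038,"ty":-0.042,"tz":0,"roll":0},{"tx":-0.038,"ty":-0.042,"tz":0,"roll":0},{"tx":-0.038,"ty":-0.042,"tz":0,"roll":0},{"tx":-0.038,"ty":-0.042,"tz":0,"roll":0}], "grip": -1}}

```text
time: 1.1
position: [0.3364, 0.206, 0.3511]
ee_rot: [-180.0, 0.0, 157.0]
ft_force: [1.2, -0.7, -0.5]
opening: 0.0856
grip_force: 0.0
```

Emit:
{"name": "play_rows", "arguments": {"deltas": [{"tx":-0.038,"ty":-0.042,"tz":0,"roll":0},{"tx":-0.038,"ty":-0.042,"tz":0,"roll":0},{"tx":-0.038,"ty":-0.042,"tz":0,"roll":-0.13},{"tx":0,"ty":0,"tz":0,"roll":-0.13},{"tx":0,"ty":0,"tz":0,"roll":-0.14},{"tx":0,"ty":0,"tz":0,"roll":0}]}}

```text
time: 1.85
position: [0.3916, 0.0468, 0.3509]
ee_rot: [-180.0, -0.1, 179.7]
ft_force: [-0.3, 0.1, -0.8]
opening: 0.0854
grip_force: 0.0
```

Run:
```python
from h import *
import pickle
p=camera_params("wrist");a=capture("wrist");pickle.dump(p,open("w1.pkl","wb"));cv2.imwrite("pics/w1.png",a)
cv2.imwrite("pics/w1v.png",cv2.resize(a,(800,600),interpolation=cv2.INTER_CUBIC))
plan([0.45,-0.025,0.3])
print("time",observe()["time"],proj("wrist",[.45,-.025,.191]),proj("wrist",[.597,.17,.13]))
```

```text
shift tool [-0.0588 -0.0717  0.051 ] roll None ee [0.3916 0.0471 0.351 ] [ 1.8000e+02 -4.0000e-02  1.7968e+02]
time 1.9 [197.58799325 223.27751577] [334.98807455 291.9971776 ]
```

View pics/w1v.png

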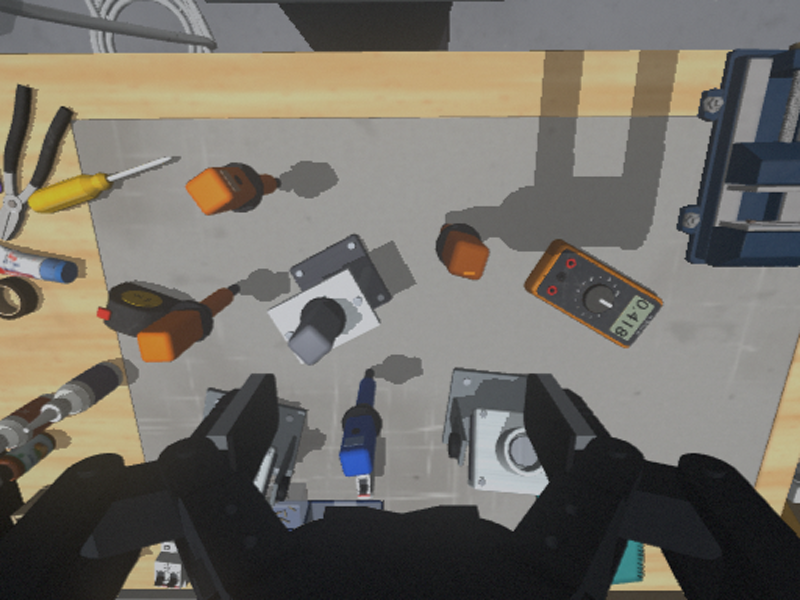

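The wrist view shows the grey handle top at (308,345)/1.5625, which matches the predicted pixel (197,223). The round unit sits partly behind a finger. Next I'll measure handle yaw by contour on the z = 0.191 plane.

Run:
```python
from h import *
import pickle
p=pickle.load(open("w1.pkl","rb"));a=cv2.imread("pics/w1.png")
h=cv2.cvtColor(a,cv2.COLOR_BGR2HSV)
print(a[221,197],a[221-8,197+4],a[215:232:4,185:215:3].tolist())
# rectify plane z=.191 at 0.25mm/px
c=np.array([.45,-.025]);S=4000;N=320
src=np.float32([proj("",[c[0]+dx,c[1]+dy,.191],p) for dx,dy in((.04,.04),(.04,-.04),(-.04,-.04),(-.04,.04))])
dst=np.float32([[0,0],[N,0],[N,N],[0,N]])
r=cv2.warpPerspective(a,cv2.getPerspectiveTransform(src,dst),(N,N),flags=cv2.INTER_CUBIC)
# top view too
pt=camera_params("top");t=cv2.imread("pics/top0.png")
src=np.float32([proj("",[c[0]+dx,c[1]+dy,.191],pt) for dx,dy in((.04,.04),(.04,-.04),(-.04,-.04),(-.04,.04))])
r2=cv2.warpPerspective(t,cv2.getPerspectiveTransform(src,dst),(N,N),flags=cv2.INTER_CUBIC)
cv2.imwrite("pics/rect.png",np.hstack([r,r2]))
```

```text
[145 134 132] [125 116 113] [[[168, 160, 154], [83, 79, 78], [135, 126, 122], [149, 138, 135], [151, 139, 136], [148, 138, 134], [126, 117, 113], [92, 86, 84], [63, 62, 59], [62, 61, 59]], [[125, 115, 113], [141, 130, 127], [144, 134, 130], [146, 135, 132], [148, 138, 134], [146, 136, 132], [146, 135, 131], [129, 120, 116], [106, 99, 97], [68, 65, 65]], [[150, 149, 150], [138, 127, 124], [141, 130, 127], [143, 131, 128], [145, 134, 131], [143, 131, 128], [140, 130, 126], [140, 130, 126], [119, 111, 107], [140, 140, 141]], [[153, 155, 155], [157, 159, 159], [128, 118, 117], [140, 128, 125], [141, 131, 127], [140, 129, 125], [133, 124, 120], [112, 106, 103], [152, 155, 154], [153, 155, 156]], [[150, 151, 152], [149, 152, 152], [161, 162, 162], [152, 146, 144], [136, 125, 122], [117, 109, 106], [116, 117, 116], [150, 152, 153], [151, 154, 153], [151, 153, 154]]]
```

View pics/rect.png

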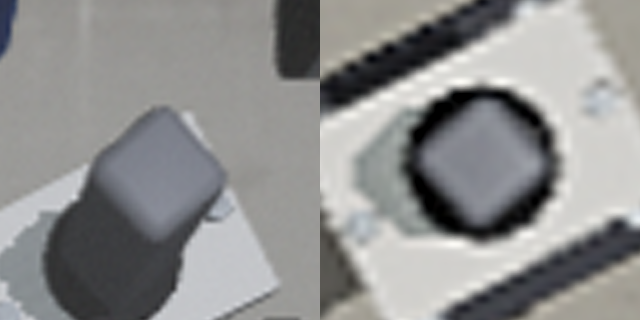

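Both rectified views agree: the handle centre is about (0.4485, -0.0255), with sides at 41.5° (mod 90). I'll go above it, turn to yaw 131.5 and descend to grasp at probe z≈46 mm (TCP z 0.152).

Emit:
{"name": "play_rows", "arguments": {"deltas": [{"tx":-0.029,"ty":-0.036,"tz":0,"roll":0},{"tx":-0.029,"ty":-0.036,"tz":0.03,"roll":0},{"tx":0,"ty":0,"tz":0.03,"roll":0.168},{"tx":0,"ty":0,"tz":0.03,"roll":0.168},{"tx":0,"ty":0,"tz":0,"roll":0.168},{"tx":0,"ty":0,"tz":0,"roll":0.168},{"tx":0,"ty":0,"tz":0,"roll":0.169},{"tx":0,"ty":0,"tz":0,"roll":0}]}}

```text
time: 2.9
position: [0.4496, -0.0246, 0.2612]
ee_rot: [-180.0, -0.0, 131.7]
ft_force: [-0.2, 0.1, -0.5]
opening: 0.0854
grip_force: 0.0
```

Run:
```python
from h import *
plan([.4485,-.0255,.152],131.5)
p=camera_params("wrist");a=capture("wrist");cv2.imwrite("pics/w2.png",a)
m=(np.abs(a.astype(int)-[142,131,128]).max(2)<18).astype(np.uint8)
n,l,st,ce=cv2.connectedComponentsWithStats(m)
u,v=proj("",[.4485,-.0255,.191],p);print(u,v)
for i in range(1,n):
    if st[i,4]>150 and np.hypot(*(ce[i]-[u,v]))<50:
        c,_=cv2.findContours((l==i).astype(np.uint8),0,2)
        q=np.array([onz(p,*k[0],.191)[:2]*1000 for k in max(c,key=len)],np.float32)
        print(st[i],ce[i],onz(p,*ce[i],.191),cv2.minAreaRect(q))
```

```text
shift tool [ 0.     -0.0014  0.1092] roll 0.0036293260142611474 ee [ 0.4496 -0.0246  0.2612] [-1.7999e+02 -1.0000e-02  1.3171e+02]
255.93425814926286 201.93722639514374
[248 152  32  28 328] [267.68902439 161.3597561 ] [0.43275843 0.00612963 0.191     ] ((433.021484375, 6.039520263671875), (26.438323974609375, 17.013641357421875), 9.966068267822266)
[240 188  29  28 701] [254.7788873 201.5192582] [ 0.44754145 -0.02586264  0.191     ] ((447.6965637207031, -26.41460609436035), (23.414840698242188, 23.755565643310547), 38.744659423828125)
```

Emit:
{"name": "play_rows", "arguments": {"deltas": [{"tx":0,"ty":-0.002,"tz":0.027,"roll":0.01},{"tx":0,"ty":0,"tz":0.028,"roll":0},{"tx":0,"ty":0,"tz":0.028,"roll":0},{"tx":0,"ty":0,"tz":0.026,"roll":0},{"tx":0,"ty":0,"tz":0,"roll":0}]}}

```text
time: 3.58
position: [0.4465, -0.0259, 0.1508]
ee_rot: [-179.8, -0.2, 131.2]
ft_force: [-0.4, -0.7, 0.9]
opening: 0.0852
grip_force: 0.0
```

Emit:
{"name": "play_rows", "arguments": {"deltas": [{"tx":0,"ty":0,"tz":0,"roll":0},{"tx":0,"ty":0,"tz":0,"roll":0},{"tx":0,"ty":0,"tz":0,"roll":0},{"tx":0,"ty":0,"tz":0,"roll":0},{"tx":0,"ty":0,"tz":0,"roll":0},{"tx":0,"ty":0,"tz":0,"roll":0}], "grip": 1}}

```text
time: 4.32
position: [0.4489, -0.0264, 0.1532]
ee_rot: [179.9, 0.1, 131.1]
ft_force: [-0.3, -0.0, 6.9]
opening: 0.0272
grip_force: 59.6
```

The grip is good (27 mm, 60 N). I still need the unit's tilt before tilting the probe, so I'll let go (the probe is still in its stand) and take two close views of the round unit.

Emit:
{"name": "play_rows", "arguments": {"deltas": [{"tx":0,"ty":0,"tz":0,"roll":0},{"tx":0,"ty":0,"tz":0,"roll":0},{"tx":0,"ty":0,"tz":0,"roll":0},{"tx":0,"ty":0,"tz":0,"roll":0},{"tx":0,"ty":0,"tz":-0.03,"roll":0},{"tx":0,"ty":0,"tz":-0.04,"roll":0},{"tx":0,"ty":0,"tz":-0.06,"roll":0}], "grip": -1}}

```text
time: 5.2
position: [0.4468, -0.0261, 0.2821]
ee_rot: [-179.8, -0.2, 131.1]
ft_force: [0.6, 0.3, 0.6]
opening: 0.0851
grip_force: 0.0
```

Emit:
{"name": "play_rows", "arguments": {"deltas": [{"tx":0.013,"ty":0.058,"tz":0,"roll":0},{"tx":0.013,"ty":0.058,"tz":0,"roll":0},{"tx":0.013,"ty":0.058,"tz":0,"roll":0},{"tx":0.013,"ty":0.058,"tz":0,"roll":0},{"tx":0.013,"ty":0.058,"tz":0,"roll":0},{"tx":0.013,"ty":0.058,"tz":0,"roll":0},{"tx":0,"ty":0,"tz":0,"roll":-0.18},{"tx":0,"ty":0,"tz":0,"roll":-0.18}], "grip": 1}}

```text
time: 6.2
position: [0.6594, 0.2622, 0.2807]
ee_rot: [-179.9, -0.1, 152.1]
ft_force: [-0.1, -0.7, 0.9]
opening: 0.0001
grip_force: 0.0
```

Emit:
{"name": "play_rows", "arguments": {"deltas": [{"tx":0,"ty":0,"tz":0,"roll":-0.18},{"tx":0,"ty":0,"tz":0,"roll":-0.18},{"tx":0,"ty":0,"tz":0,"roll":-0.13},{"tx":0,"ty":0,"tz":0,"roll":0},{"tx":0,"ty":0,"tz":0,"roll":0}]}}

```text
time: 6.82
position: [0.6592, 0.2612, 0.282]
ee_rot: [-180.0, -0.0, 179.7]
ft_force: [0.5, -0.4, -0.2]
opening: 0.0003
grip_force: 0.0
```

Run:
```python
from h import *
import pickle
p=camera_params("wrist");a=capture("wrist");pickle.dump(p,open("wA.pkl","wb"));cv2.imwrite("pics/wA.png",a)
cv2.imwrite("pics/wAv.png",cv2.resize(a,(800,600),interpolation=cv2.INTER_CUBIC))
plan([0.66,0.14,0.28],180)
```

```text
shift tool [-0.0015 -0.1211  0.0021] roll -0.005553734950160879 ee [0.6592 0.2611 0.2821] [-1.7999e+02 -2.0000e-02  1.7968e+02]
```

View pics/wAv.png

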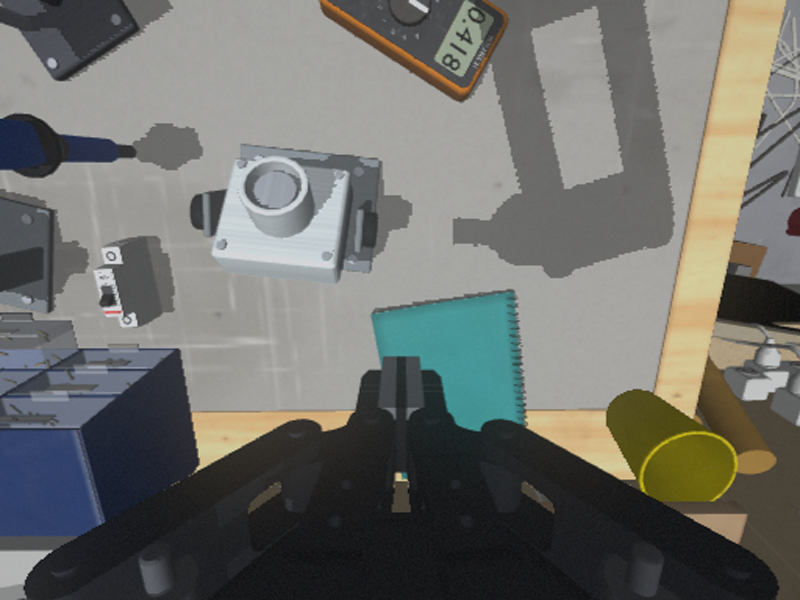

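View A: the round mouth is at (275,186) in the 800-px picture, and the face screws are at (240,163), (335,178), (327,256) and (222,245). Now a second view 10 cm to the right.

Emit:
{"name": "play_rows", "arguments": {"deltas": [{"tx":0,"ty":-0.05,"tz":0,"roll":0},{"tx":0,"ty":-0.05,"tz":0,"roll":0},{"tx":0,"ty":0,"tz":0,"roll":0},{"tx":0,"ty":0,"tz":0,"roll":0}]}}

```text
time: 7.38
position: [0.659, 0.1613, 0.2825]
ee_rot: [180.0, 0.0, 179.7]
ft_force: [-0.3, 0.6, 0.1]
opening: -0.0001
grip_force: 0.0
```

Run:
```python
from h import *
import pickle
p=camera_params("wrist");a=capture("wrist");pickle.dump(p,open("wB.pkl","wb"));cv2.imwrite("pics/wB.png",a)
A=cv2.imread("pics/wA.png");pA=pickle.load(open("wA.pkl","rb"))
u,v=proj("",[.597,.17,.12],p);u2,v2=proj("",[.597,.17,.12],pA);print(u,v,u2,v2)
def crop(a,u,v):
    x,y=int(u)-55,int(v)-55;print(x,y);y=max(y,0);return cv2.resize(a[y:y+110,x:x+110],(400,400),interpolation=cv2.INTER_CUBIC)
cv2.imwrite("pics/AB.png",np.hstack([crop(A,180,137),crop(a,u,v)]))
```

```text
264.6151412852794 120.05601924080585 172.6980859762415 120.47933472657792
125 82
209 65
```

View pics/AB.png

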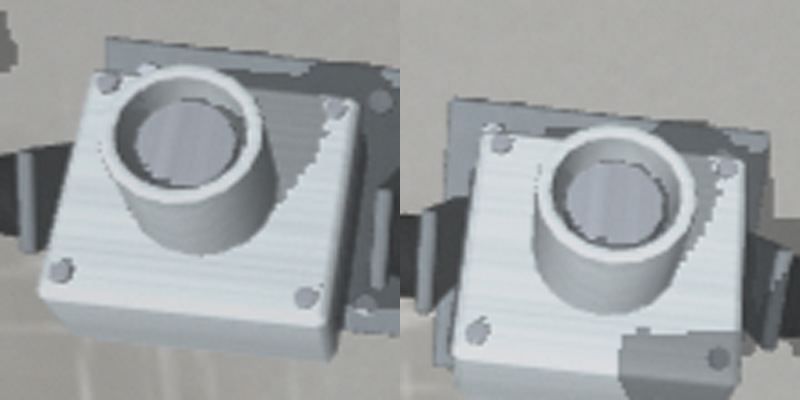

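Run:
```python
from h import *
import pickle
pA=pickle.load(open("wA.pkl","rb"));pB=pickle.load(open("wB.pkl","rb"));k=110/400
A=dict(TL=(107,83),TR=(334,108),BR=(306,297),BL=(61,271),M=(186,135))
B=dict(TL=(101,143),TR=(326,168),BR=(318,357),BL=(77,332),M=(215,195))
X={}
for n in A:
    a=(125+A[n][0]*k-.4,82+A[n][1]*k-.4);b=(209+B[n][0]*k-.4,65+B[n][1]*k-.4)
    X[n],e=tri([ray(pA,*a),ray(pB,*b)]);print(n,X[n].round(4),np.round(e,4))
Q=np.array([X[n] for n in("TL","TR","BR","BL")]);c=Q.mean(0);print("c",c)
u,s,vt=np.linalg.svd(Q-c);n=vt[2]*np.sign(vt[2][2]);print("n",n,"resid",s,"lean",np.degrees(np.arccos(n[2])))
m=X["M"]-c;print("mouth-facecentre",m,np.linalg.norm(m),"lean",np.degrees(np.arccos(m[2]/np.linalg.norm(m))))
xax=(Q[2]+Q[3]-Q[0]-Q[1])/2;yax=(Q[0]+Q[3]-Q[1]-Q[2])/2;print("x",xax,np.linalg.norm(xax),"lean",np.degrees(np.arctan2(xax[2],np.hypot(*xax[:2]))),"y",yax,np.linalg.norm(yax),"yaw",np.degrees(np.arctan2(-yax[0],yax[1])),np.degrees(np.arctan2(xax[1],xax[0])))
print("origin",c-18e-3*m/np.linalg.norm(m))
```

```text
TL [0.58  0.137 0.079] [0.0001 0.0001]
TR [0.5884 0.2122 0.0793] [0.0001 0.0001]
BR [0.6446 0.2062 0.1187] [0. 0.]
BL [0.6359 0.1308 0.1199] [0.0001 0.0001]
M [0.5952 0.1734 0.1196] [0. 0.]
c [0.61221499 0.17153883 0.09922955]
n [-0.57617245  0.06947805  0.81436976] resid [0.07576401 0.0692401  0.00071515] lean 35.47490729559853
mouth-facecentre [-0.01706418  0.0018381   0.02039746] 0.026657480211989125 lean 40.078039382310806
x [ 0.05606263 -0.00606667  0.04017808] 0.06923944962089108 lean 35.47004834294241 y [-0.00851124 -0.07528319  0.00040028] 0.07576384678965196 yaw 173.5497384495742 -6.176080398699163
origin [0.62373728 0.17029768 0.08545652]
```

The unit is solved: origin z is 0.0855 (given 0.085), lean is 35.5°, yaw is -6.3°, and the mouth is at about (0.593, 0.174, 0.126). I'm returning to the probe to grip it.

Emit:
{"name": "play_rows", "arguments": {"deltas": [{"tx":0.042,"ty":-0.0375,"tz":0,"roll":0},{"tx":0.042,"ty":-0.0375,"tz":0,"roll":0},{"tx":0.042,"ty":-0.0375,"tz":0,"roll":0},{"tx":0.042,"ty":-0.0375,"tz":0,"roll":0},{"tx":0.042,"ty":-0.0375,"tz":0,"roll":0},{"tx":0,"ty":0,"tz":0,"roll":0.17},{"tx":0,"ty":0,"tz":0,"roll":0.17},{"tx":0,"ty":0,"tz":0,"roll":0.17}], "grip": -1}}

```text
time: 8.43
position: [0.4485, -0.0246, 0.2827]
ee_rot: [180.0, 0.0, 150.3]
ft_force: [0.1, 0.7, -0.6]
opening: 0.0855
grip_force: 0.0
```

Emit:
{"name": "play_rows", "arguments": {"deltas": [{"tx":0,"ty":0,"tz":0,"roll":0.17},{"tx":0,"ty":0,"tz":0,"roll":0.17},{"tx":0,"ty":0,"tz":0,"roll":0},{"tx":0,"ty":0,"tz":0,"roll":0}]}}

```text
time: 8.93
position: [0.4484, -0.0249, 0.2824]
ee_rot: [180.0, 0.0, 131.3]
ft_force: [0.3, -0.1, -0.5]
opening: 0.0855
grip_force: 0.0
```

```bash
python3 -c "
from h import *
plan([.448,-.026,.153],131.1)"
```

```text
shift tool [-0.0006 -0.001   0.1294] roll 0.0034703979523989133 ee [ 0.4484 -0.0249  0.2824] [179.98   0.   131.3 ]
```

Emit:
{"name": "play_rows", "arguments": {"deltas": [{"tx":-0.0005,"ty":-0.001,"tz":0.04,"roll":0.003},{"tx":0,"ty":0,"tz":0.04,"roll":0},{"tx":0,"ty":0,"tz":0.03,"roll":0},{"tx":0,"ty":0,"tz":0.0195,"roll":0},{"tx":0,"ty":0,"tz":0,"roll":0}]}}

```text
time: 9.55
position: [0.4465, -0.0262, 0.1515]
ee_rot: [-179.9, -0.2, 131.0]
ft_force: [-0.4, -0.2, 0.4]
opening: 0.0852
grip_force: 0.0
```

Emit:
{"name": "play_rows", "arguments": {"deltas": [{"tx":0,"ty":0,"tz":0,"roll":0},{"tx":0,"ty":0,"tz":0,"roll":0},{"tx":0,"ty":0,"tz":0,"roll":0},{"tx":0,"ty":0,"tz":0,"roll":0},{"tx":0,"ty":0,"tz":0,"roll":0},{"tx":0,"ty":0,"tz":0,"roll":0}], "grip": 1}}

```text
time: 10.3
position: [0.4483, -0.0267, 0.1536]
ee_rot: [179.9, 0.1, 130.9]
ft_force: [-0.6, 0.8, 6.4]
opening: 0.0275
grip_force: 59.4
```

Emit:
{"name": "play_rows", "arguments": {"deltas": [{"tx":0,"ty":0,"tz":-0.02,"roll":0},{"tx":0,"ty":0,"tz":-0.024,"roll":0},{"tx":0,"ty":0,"tz":-0.024,"roll":0},{"tx":0,"ty":0,"tz":0,"roll":0}]}}

```text
time: 10.8
position: [0.4489, -0.0268, 0.222]
ee_rot: [179.9, 0.2, 130.9]
ft_force: [0.3, -0.0, -0.8]
opening: 0.0272
grip_force: 59.8
```

Emit:
{"name": "play_rows", "arguments": {"deltas": [{"tx":-0.008,"ty":0,"tz":0,"roll":0},{"tx":-0.008,"ty":0,"tz":0,"roll":0},{"tx":-0.008,"ty":0,"tz":0,"roll":0},{"tx":0,"ty":0,"tz":0,"roll":0}]}}

```text
time: 11.3
position: [0.4624, -0.0438, 0.2191]
ee_rot: [-179.9, -0.3, 130.8]
ft_force: [-1.1, 5.2, -1.4]
opening: 0.0274
grip_force: 59.1
```

```bash
python3 -c "
from h import *
s=observe();print(s['ft_force'],s['torque'],s['grip_force'],s['opening'],s['position'])"
```

```text
[-1.06207749  5.21597261 -1.43327159] [ 1.24577955  0.24090654 -0.08435594] 59.1344153881073 0.027402333602073385 [ 0.46237178 -0.0437878   0.21909652]
```

Emit:
{"name": "play_rows", "arguments": {"deltas": [{"tx":-0.008,"ty":0,"tz":0,"roll":0},{"tx":-0.008,"ty":0,"tz":0,"roll":0},{"tx":-0.008,"ty":0,"tz":0,"roll":0},{"tx":-0.008,"ty":0,"tz":0,"roll":0},{"tx":-0.008,"ty":0,"tz":0,"roll":0},{"tx":-0.008,"ty":0,"tz":0,"roll":0},{"tx":-0.008,"ty":0,"tz":0,"roll":0},{"tx":0,"ty":0,"tz":0,"roll":0}]}}

```text
time: 12.3
position: [0.5, -0.0879, 0.22]
ee_rot: [-179.9, 0.0, 130.9]
ft_force: [-1.3, 0.2, -0.2]
opening: 0.0275
grip_force: 59.4
```

Run:
```python
from h import *
s=observe();print(s['ft_force'],s['torque'],s['grip_force'],s['opening'],s['position'],s['ee_rot'])
import pickle
p=camera_params("wrist");a=capture("wrist");pickle.dump(p,open("wC.pkl","wb"));cv2.imwrite("pics/wC.png",a)
b=capture("scene");cv2.imwrite("pics/sC.png",b)
u,v=proj("scene",s['position']);x,y=int(u)-60,int(v)-60
cv2.imwrite("pics/Cv.png",np.hstack([cv2.resize(a,(533,400)),cv2.resize(b[y:y+120,x:x+80],(267,400),interpolation=cv2.INTER_CUBIC)]));print(x,y)
```

```text
[-1.33789458  0.18660219 -0.17366198] [0.07203033 0.22037402 0.00263207] 59.4011664390564 0.02746838744658577 [ 0.49997927 -0.08790329  0.22002531] [-1.79894898e+02  4.68685713e-03  1.30907782e+02]
205 93
```

View pics/Cv.png

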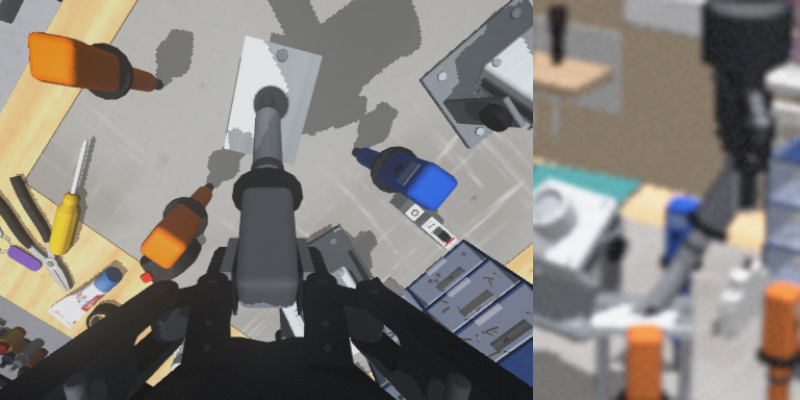

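The in-grip pivot works. The probe is now tilted in the fingers with its tip still in the hole, at an estimated 31–32°. I'll push the rest, then lift out and measure the tilt.

Emit:
{"name": "play_rows", "arguments": {"deltas": [{"tx":-0.004,"ty":0,"tz":0,"roll":0},{"tx":-0.004,"ty":0,"tz":0,"roll":0},{"tx":0,"ty":0,"tz":0,"roll":0}]}}

```text
time: 12.78
position: [0.5047, -0.0924, 0.2207]
ee_rot: [-180.0, -0.1, 130.9]
ft_force: [-3.2, 3.4, 2.4]
opening: 0.0274
grip_force: 59.7
```

Emit:
{"name": "play_rows", "arguments": {"deltas": [{"tx":-0.012,"ty":0,"tz":-0.016,"roll":0},{"tx":-0.02,"ty":0,"tz":-0.03,"roll":0},{"tx":-0.0,"ty":0,"tz":-0.03,"roll":0},{"tx":0,"ty":0,"tz":0,"roll":0}]}}

```text
time: 13.28
position: [0.529, -0.1189, 0.2996]
ee_rot: [179.8, 0.5, 130.9]
ft_force: [-0.1, 0.9, -1.6]
opening: 0.0275
grip_force: 59.6
```

Run:
```python
from h import *
import pickle
s=observe();print(s['ft_force'],s['position'],s['ee_rot'])
p=camera_params("wrist");a=capture("wrist");pickle.dump(p,open("wD.pkl","wb"));cv2.imwrite("pics/wD.png",a)
b=capture("scene");cv2.imwrite("pics/sD.png",b);t=capture("top");cv2.imwrite("pics/tD.png",t)
u,v=proj("scene",s['position']);x,y=int(u)-60,int(v)-60
R=Ro.from_euler("xyz",s["ee_rot"],degrees=True).as_matrix();G=s['position']-.019*R[:,2]
for th in(30,35.5,41):
    d=R@[np.sin(np.radians(th)),0,np.cos(np.radians(th))]
    T=G+.159*d;F=G+.047*d;print(th,"tip wrist",proj("wrist",T,p),"flange",proj("wrist",F,p),"scene",proj("scene",T)-[x,y],proj("scene",F)-[x,y])
cv2.imwrite("pics/Dv.png",np.hstack([cv2.resize(a[0:300,100:400],(500,500),interpolation=cv2.INTER_CUBIC),cv2.resize(b[y:y+150,x:x+90],(300,500),interpolation=cv2.INTER_CUBIC)]));print(x,y)
```

```text
[-0.09896704  0.89132988 -1.56468299] [ 0.52896899 -0.11887499  0.29959106] [179.80727336   0.45231141 130.88876605]
30 tip wrist [257.53948712 101.76633324] flange [258.1250007  192.86702746] scene [ 31.90574716 101.16882767] [52.13328312 68.14978557]
35.5 tip wrist [257.61637592  86.10006812] flange [258.16891218 188.2483053 ] scene [27.5376176  98.88023996] [50.84113543 67.41232063]
41 tip wrist [257.70707455  69.73484263] flange [258.21780204 183.9938175 ] scene [23.42734003 96.16561929] [49.63748684 66.54824194]
221 66
```

View pics/Dv.png

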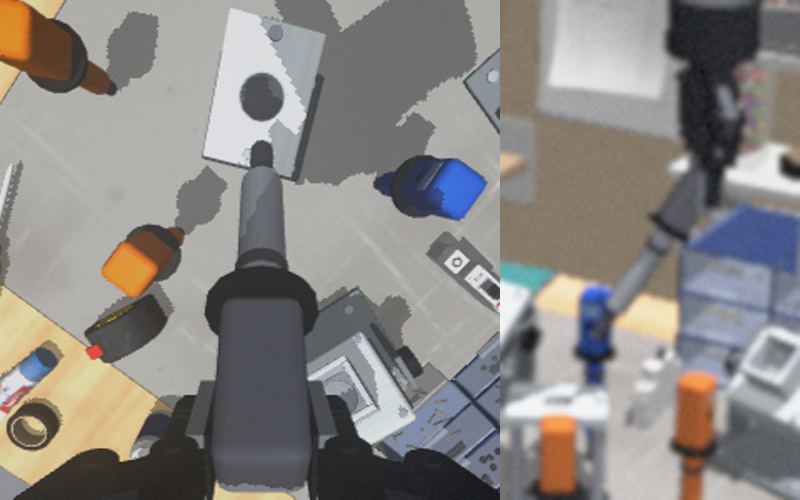

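Run:
```python
from h import *
import pickle
p=pickle.load(open("wD.pkl","rb"));a=cv2.imread("pics/wD.png")
print([int(x) for x in a[76:110,256].mean(1)]);print("rows 130-160 col 256",[int(x) for x in a[140:160,256].mean(1)])
for r in(88,92,96,104,112,140,170,180,185,190,195,200):print(r,[int(x) for x in a[r,216:300:2].mean(1)])
P=np.array([0.52896899,-0.11887499,0.29959106]);R=Ro.from_euler("xyz",[179.80727336,0.45231141,130.88876605],degrees=True).as_matrix();G=P-.019*R[:,2]
for g in(.044,.050):
  for th in(32,35,38):
    t=np.radians(th);d=R@[np.sin(t),0,np.cos(t)];e=R@[np.cos(t),0,-np.sin(t)]
    f=lambda s,r:proj("",G+s*d+r*e,p)[1].round(1)
    print(g,th,"tip",f(g+.112,.006),f(g+.112,0),"barrelend",f(g+.081,.01),"flange under",f(g,.021),f(g,0),"handle top near",f(g-.066,.014))
```

```text
[222, 222, 221, 222, 222, 221, 222, 218, 103, 79, 79, 78, 77, 78, 78, 77, 78, 77, 77, 79, 78, 70, 71, 89, 130, 129, 128, 130, 129, 129, 130, 129, 130, 129]
rows 130-160 col 256 [107, 107, 107, 108, 107, 108, 108, 106, 93, 62, 62, 64, 65, 62, 63, 66, 97, 106, 106, 67]
88 [177, 177, 176, 161, 222, 221, 222, 222, 222, 222, 222, 223, 223, 222, 221, 221, 220, 205, 73, 77, 77, 78, 75, 80, 169, 169, 170, 166, 163, 167, 165, 152, 77, 76, 101, 114, 113, 113, 113, 115, 114, 115]
92 [178, 176, 166, 220, 222, 222, 222, 222, 222, 221, 222, 222, 222, 221, 217, 201, 205, 119, 74, 76, 78, 78, 75, 70, 169, 169, 166, 163, 165, 167, 164, 92, 76, 76, 114, 114, 116, 114, 116, 113, 116, 114]
96 [177, 175, 176, 176, 170, 142, 94, 98, 103, 168, 218, 220, 222, 222, 222, 218, 208, 88, 75, 76, 78, 71, 71, 68, 176, 168, 164, 163, 166, 165, 152, 76, 74, 102, 114, 114, 113, 115, 114, 114, 113, 114]
104 [174, 172, 117, 116, 117, 116, 116, 174, 177, 178, 176, 175, 176, 177, 175, 168, 110, 120, 126, 126, 129, 127, 121, 121, 112, 108, 157, 164, 166, 152, 76, 74, 102, 115, 114, 116, 116, 114, 113, 114, 114, 113]
112 [
[... 1311 characters left out ...]
7, 95, 94]
200 [169, 166, 167, 167, 166, 164, 156, 55, 68, 76, 76, 81, 83, 83, 83, 84, 81, 80, 80, 81, 82, 79, 81, 81, 80, 82, 80, 82, 82, 82, 79, 78, 73, 52, 74, 94, 93, 96, 96, 95, 96, 96]
0.044 32 tip 91.7 97.9 barrelend 107.5 flange under 170.9 194.8 handle top near 293.7
0.044 35 tip 83.1 89.5 barrelend 100.5 flange under 169.5 192.5 handle top near 296.3
0.044 38 tip 74.3 80.9 barrelend 93.4 flange under 168.3 190.3 handle top near 298.9
0.05 32 tip 88.2 94.4 barrelend 103.3 flange under 163.5 187.6 handle top near 279.9
0.05 35 tip 79.3 85.6 barrelend 96.0 flange under 161.6 184.9 handle top near 282.2
0.05 38 tip 70.1 76.7 barrelend 88.5 flange under 159.9 182.3 handle top near 284.5
```

The silhouette measurements (tip row 84, barrel end 99, flange rim 159, plus the scene view) put the tilt at about 32.5–33°. I want 35.5°, so I'll reinsert the tip and push about 7 mm further.

Emit:
{"name": "play_rows", "arguments": {"deltas": [{"tx":0,"ty":0,"tz":0.03,"roll":0},{"tx":0.022,"ty":0,"tz":0.03,"roll":0},{"tx":0.012,"ty":0,"tz":0.018,"roll":0},{"tx":-0.003,"ty":0,"tz":0,"roll":0},{"tx":-0.003,"ty":0,"tz":0,"roll":0},{"tx":-0.003,"ty":0,"tz":0,"roll":0},{"tx":0,"ty":0,"tz":0,"roll":0}]}}

```text
time: 14.3
position: [0.5089, -0.0981, 0.2175]
ee_rot: [-179.9, -0.2, 130.9]
ft_force: [0.6, 0.6, -1.6]
opening: 0.0274
grip_force: 61.3
```

```bash
cat > tilt.py <<'E'
from h import *
from scipy.optimize import least_squares
s=observe();p=camera_params("wrist");a=capture("wrist")
P=np.array(s['position']);R=Ro.from_euler("xyz",s["ee_rot"],degrees=True).as_matrix();G=P-.019*R[:,2]
print(s['ft_force'],P,s['ee_rot'],s['time'])
i=[int(x) for x in a[60:170,256].mean(1)];print(i)
def f(g,th,s_,r):
    t=np.radians(th);d=R@[np.sin(t),0,np.cos(t)];e=R@[np.cos(t),0,-np.sin(t)]
    return proj("",G+(g+s_)*d+r*e,p)[1]
for th in(31,33,35,37,39):print(th,*[round(f(.05,th,*k),1) for k in((.112,.006),(.081,.01),(0,.021))])
E
python3 tilt.py
```

```text
[ 0.55706336  0.6385731  -1.64100361] [ 0.50889334 -0.0981161   0.21753145] [-1.79893676e+02 -1.61957226e-01  1.30911687e+02] 14.3
[227, 226, 227, 212, 175, 102, 92, 85, 82, 84, 85, 86, 86, 86, 87, 87, 85, 84, 85, 86, 86, 86, 86, 87, 85, 85, 79, 109, 143, 142, 143, 144, 141, 144, 143, 142, 143, 144, 143, 143, 144, 144, 145, 143, 143, 142, 143, 144, 143, 144, 144, 143, 143, 143, 144, 143, 143, 144, 143, 143, 143, 143, 145, 142, 138, 137, 116, 116, 115, 116, 116, 117, 116, 118, 117, 116, 116, 116, 118, 116, 116, 116, 118, 116, 114, 79, 69, 69, 69, 67, 69, 66, 69, 101, 116, 117, 115, 116, 115, 98, 52, 49, 50, 50, 50, 51, 50, 51, 49, 49]
31 91.1 105.8 164.2
33 85.2 100.9 162.9
35 79.3 96.0 161.7
37 73.2 91.1 160.5
39 67.1 86.0 159.4
```

It overshot to about 38.5°, so I'll push back against the other side of the hole.

Emit:
{"name": "play_rows", "arguments": {"deltas": [{"tx":0.0045,"ty":0,"tz":0.006,"roll":0},{"tx":0.004,"ty":0,"tz":0,"roll":0},{"tx":0.004,"ty":0,"tz":0,"roll":0},{"tx":0.004,"ty":0,"tz":0,"roll":0},{"tx":0.003,"ty":0,"tz":0,"roll":0},{"tx":0,"ty":0,"tz":0,"roll":0}]}}

```text
time: 15.1
position: [0.4977, -0.0836, 0.2133]
ee_rot: [179.9, 0.1, 130.9]
ft_force: [3.6, -1.2, -2.5]
opening: 0.0273
grip_force: 61.4
```

```bash
python3 tilt.py
```

```text
[ 3.60356222 -1.18512265 -2.46742178] [ 0.497666   -0.08363514  0.21327956] [1.79946631e+02 7.46813148e-02 1.30915737e+02] 15.1
[225, 225, 225, 225, 225, 225, 226, 225, 225, 225, 226, 225, 226, 225, 225, 226, 226, 225, 225, 226, 226, 226, 226, 226, 225, 225, 221, 203, 109, 85, 84, 85, 84, 84, 78, 79, 77, 96, 139, 137, 139, 139, 139, 140, 139, 140, 139, 139, 140, 139, 139, 138, 138, 138, 139, 138, 139, 138, 138, 136, 134, 114, 114, 115, 114, 112, 115, 115, 113, 113, 112, 112, 113, 114, 113, 111, 111, 114, 113, 113, 112, 113, 111, 112, 114, 112, 113, 112, 112, 110, 66, 67, 67, 67, 64, 67, 66, 79, 112, 112, 112, 108, 70, 48, 49, 48, 51, 48, 50, 49]
31 91.1 105.8 164.2
33 85.2 100.9 162.9
35 79.3 96.0 161.7
37 73.2 91.0 160.5
39 67.1 86.0 159.4
```

Emit:
{"name": "play_rows", "arguments": {"deltas": [{"tx":-0.008,"ty":0,"tz":-0.008,"roll":0},{"tx":-0.018,"ty":0,"tz":-0.027,"roll":0},{"tx":-0.012,"ty":0,"tz":-0.035,"roll":0},{"tx":0,"ty":0,"tz":-0.05,"roll":0},{"tx":0,"ty":0,"tz":0,"roll":0},{"tx":0,"ty":0,"tz":0,"roll":0}]}}

```text
time: 15.9
position: [0.5207, -0.1118, 0.3321]
ee_rot: [-179.9, -0.2, 130.9]
ft_force: [0.0, 1.2, -2.0]
opening: 0.0274
grip_force: 61.6
```

```bash
cat > unit.py <<'E'
from h import *
th=np.radians(35.5);yw=np.radians(-6.3)
n=np.array([-np.sin(th)*np.cos(yw),-np.sin(th)*np.sin(yw),np.cos(th)]);M=np.array([.5932,.1738,.1263])
def tcp(off,g=.0495):   # TCP for tip 'off' above the mouth along n
    return M+n*(off+g+.112)+np.array([0,0,-.019])
E
python3 tilt.py; python3 -c "
from unit import *
print(n);plan(tcp(.03),-6.3);plan(tcp(.03)+[0,0,.05])"
```

```text
[ 0.02005352  1.19407789 -1.98551663] [ 0.52069371 -0.1118354   0.33214897] [-1.79924892e+02 -1.78278670e-01  1.30910917e+02] 15.9
[222, 211, 147, 93, 81, 83, 81, 82, 82, 80, 82, 81, 79, 80, 81, 80, 79, 80, 79, 80, 79, 80, 80, 81, 81, 80, 81, 80, 78, 78, 81, 79, 79, 80, 76, 71, 74, 96, 134, 135, 134, 132, 134, 136, 134, 135, 134, 136, 135, 134, 134, 135, 135, 134, 134, 134, 133, 133, 134, 134, 135, 134, 128, 110, 110, 109, 110, 110, 109, 110, 110, 110, 109, 109, 110, 110, 110, 110, 110, 109, 109, 109, 107, 108, 110, 109, 108, 109, 109, 108, 65, 65, 65, 63, 64, 63, 66, 76, 108, 109, 110, 107, 69, 46, 48, 46, 46, 49, 47, 47]
31 91.1 105.8 164.2
33 85.2 100.9 162.9
35 79.3 96.0 161.6
37 73.2 91.0 160.5
39 67.0 86.0 159.4
[-0.57719606  0.06372304  0.81411552]
shift tool [0.2495 0.1666 0.0688] roll 2.3948081199229176 ee [ 0.5204 -0.1118  0.3314] [-179.88   -0.23  130.91]
shift tool [0.2497 0.1665 0.0188] roll None ee [ 0.5204 -0.1118  0.3314] [-179.88   -0.23  130.91]
```

Emit:
{"name": "play_rows", "arguments": {"deltas": [{"tx":0.0417,"ty":0.0278,"tz":0,"roll":0},{"tx":0.0417,"ty":0.0278,"tz":0,"roll":0},{"tx":0.0417,"ty":0.0278,"tz":0,"roll":0},{"tx":0.0417,"ty":0.0278,"tz":0,"roll":0},{"tx":0.0417,"ty":0.0278,"tz":0,"roll":0},{"tx":0.041,"ty":0.0276,"tz":0,"roll":0},{"tx":0,"ty":0,"tz":0,"roll":0.171},{"tx":0,"ty":0,"tz":0,"roll":0.171}]}}

```text
time: 16.95
position: [0.4826, 0.186, 0.3305]
ee_rot: [-179.7, -0.0, 111.1]
ft_force: [-0.6, -0.1, -1.0]
opening: 0.0278
grip_force: 61.4
```

Emit:
{"name": "play_rows", "arguments": {"deltas": [{"tx":0,"ty":0,"tz":0,"roll":0.171},{"tx":0,"ty":0,"tz":0,"roll":0.171},{"tx":0,"ty":0,"tz":0,"roll":0.171},{"tx":0,"ty":0,"tz":0,"roll":0.171},{"tx":0,"ty":0,"tz":0,"roll":0.171},{"tx":0,"ty":0,"tz":0,"roll":0.171},{"tx":0,"ty":0,"tz":0,"roll":0.171},{"tx":0,"ty":0,"tz":0,"roll":0.171}]}}

```text
time: 17.95
position: [0.4828, 0.1849, 0.3306]
ee_rot: [-179.9, 0.3, 32.6]
ft_force: [0.3, 0.2, -2.0]
opening: 0.0276
grip_force: 61.4
```

Emit:
{"name": "play_rows", "arguments": {"deltas": [{"tx":0,"ty":0,"tz":0,"roll":0.171},{"tx":0,"ty":0,"tz":0,"roll":0.171},{"tx":0,"ty":0,"tz":0,"roll":0.171},{"tx":0,"ty":0,"tz":0,"roll":0.171},{"tx":0,"ty":0,"tz":0,"roll":0},{"tx":0,"ty":0,"tz":0,"roll":0}]}}

```text
time: 18.7
position: [0.4838, 0.1852, 0.3317]
ee_rot: [179.9, 0.2, -6.1]
ft_force: [0.1, -1.0, -1.1]
opening: 0.0277
grip_force: 61.4
```

```bash
python3 -c "
from unit import *
plan(tcp(.03),-6.3);print(observe()['joints'])"
```

```text
shift tool [-0.001  -0.0008  0.0685] roll 0.0036408493177986284 ee [0.4838 0.1852 0.3317] [ 1.7995e+02  1.5000e-01 -6.0900e+00]
[1.62631692e+01 9.42011975e+00 8.30533555e+01 9.89329272e-03
 8.76856803e+01 1.12354083e+02]
```

Emit:
{"name": "play_rows", "arguments": {"deltas": [{"tx":-0.001,"ty":-0.001,"tz":0.03,"roll":0.004},{"tx":0,"ty":0,"tz":0.0385,"roll":0},{"tx":0,"ty":0,"tz":0,"roll":0},{"tx":0,"ty":0,"tz":0,"roll":0}]}}

```text
time: 19.2
position: [0.4843, 0.1866, 0.2653]
ee_rot: [-180.0, -0.1, -6.4]
ft_force: [0.5, -0.1, -0.8]
opening: 0.0272
grip_force: 61.2
```

Run:
```python
from unit import *
import pickle
plan(tcp(.03),-6.3)
s=observe();p=camera_params("wrist");a=capture("wrist");pickle.dump((p,s),open("wE.pkl","wb"));cv2.imwrite("pics/wE.png",a)
b=capture("scene");cv2.imwrite("pics/sE.png",b)
print("mouth px",proj("",M,p),"tip pred",proj("",M+.03*n,p),"scene",proj("scene",M),proj("scene",M+.03*n))
u,v=proj("",M,p);x=int(u)-90;y=max(0,int(v)-80)
u,v=proj("scene",M);x2,y2=int(u)-38,int(v)-70
print(x,y,x2,y2)
cv2.imwrite("pics/Ev.png",np.hstack([cv2.resize(a[y:y+200,x:x+200],(500,500),interpolation=cv2.INTER_CUBIC),cv2.resize(b[y2:y2+100,x2:x2+60],(300,500),interpolation=cv2.INTER_CUBIC)]))
```

```text
shift tool [-0.0016  0.0008  0.0021] roll -0.0023612641004262854 ee [0.4843 0.1866 0.2653] [-1.7997e+02 -6.0000e-02 -6.4400e+00]
mouth px [256.03589632  68.12546227] tip pred [256.03312105  85.89332468] scene [207.49350484 153.57319498] [203.87795736 148.33394723]
166 0 169 83
```

View pics/Ev.png

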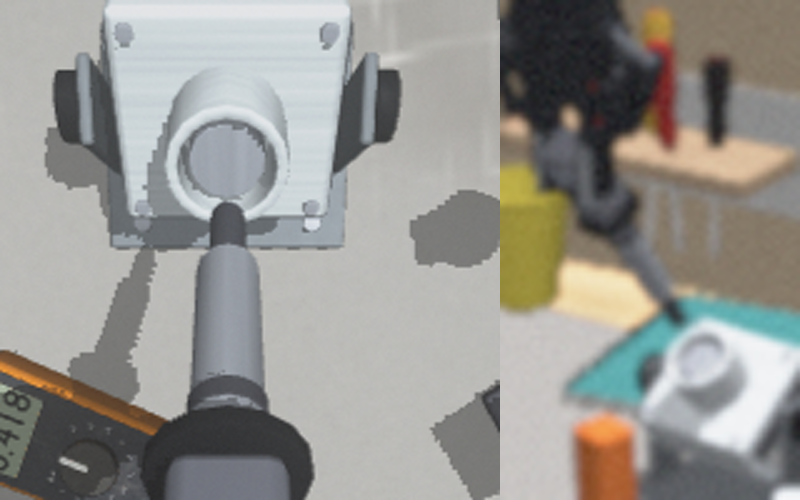

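The crop shows the collar mouth ellipse centred at crop (227,162), i.e. px (257,65). The tip end is at crop (229,201), i.e. px (257.6,80.4), laterally aligned with the well. All ten views are now used, so I'll go on numerically.

Run:
```python
from unit import *
import pickle
p,s=pickle.load(open("wE.pkl","rb"));a=cv2.imread("pics/wE.png")
print([int(x) for x in a[36:110,256].mean(1)])
P=np.array(s['position']);R=Ro.from_euler("xyz",s["ee_rot"],degrees=True).as_matrix();G=P-.019*R[:,2]
for g in(.047,.0495):
  for th in(33,34.5,36):
    t=np.radians(th);d=R@[np.sin(t),0,np.cos(t)];e=R@[np.cos(t),0,-np.sin(t)]
    f=lambda q,r:proj("",G+(g+q)*d+r*e,p)[1].round(1)
    T=G+(g+.112)*d;w=T-M
    print(g,th,"tip",f(.112,.006),f(.112,0),"bar",f(.081,.01),"fl",f(0,.021),"off",w@n,(w-(w@n)*n).round(4))
# rim circle prediction
x=np.cross([0,1,0],n);yv=np.array([-np.sin(np.radians(-6.3)),np.cos(np.radians(-6.3)),0]);xv=np.cross(yv,n)
for r in(.024,.019):
  q=np.array([proj("",M+r*(np.cos(k)*xv+np.sin(k)*yv),p) for k in np.linspace(0,6.28,90)]);print("rim",r,q.min(0),q.max(0))
q=np.array([proj("",M-.02*n+.015*(np.cos(k)*xv+np.sin(k)*yv),p) for k in np.linspace(0,6.28,90)]);print("disc@20",q.min(0),q.max(0))
# screws
c=M-.033*n
for i in(-1,1):
  for j in(-1,1):print("screw",proj("",c+i*.0346*xv+j*.0379*yv,p).round(1))
```

```text
[212, 215, 216, 212, 210, 211, 225, 226, 221, 208, 189, 148, 119, 130, 168, 167, 167, 167, 166, 166, 167, 166, 165, 166, 165, 166, 166, 166, 166, 166, 165, 165, 164, 165, 164, 165, 164, 163, 162, 165, 163, 165, 161, 149, 137, 87, 85, 87, 89, 88, 88, 88, 89, 86, 87, 89, 87, 88, 88, 89, 90, 116, 157, 157, 159, 158, 159, 159, 159, 159, 159, 159, 160, 160]
0.047 33 tip 86.2 92.5 bar 102.0 fl 165.2 off 0.03343820701345198 [-0.0034  0.001  -0.0025]
0.047 34.5 tip 81.8 88.1 bar 98.4 fl 164.4 off 0.03331537729585633 [-0.      0.0006 -0.0001]
0.047 36 tip 77.3 83.8 bar 94.8 fl 163.6 off 0.033301503489932945 [0.0033 0.0003 0.0024]
0.0495 33 tip 84.7 91.0 bar 100.3 fl 162.1 off 0.030940476602702396 [-0.0035  0.001  -0.0025]
0.0495 34.5 tip 80.2 86.6 bar 96.6 fl 161.2 off 0.030815715600238814 [-0.0001  0.0006 -0.0001]
0.0495 36 tip 75.7 82.1 bar 92.9 fl 160.3 off 0.030801623652712887 [0.0034 0.0003 0.0024]
rim 0.024 [230.70089315  41.819229  ] [281.36577418  90.79117357]
rim 0.019 [236.00623197  47.64102965] [276.06162858  86.33051702]
disc@20 [240.94567521  41.9086058 ] [271.12864412  71.97073382]
screw [289.8  82.4]
screw [222.4  82.5]
screw [297.   13.1]
screw [214.8  13.3]
```

Measured and predicted agree within about 1 px: probe tilt is 34.4° against the unit's 35.5°, centred within about 1 mm, with the tip 31 mm above the mouth. I'm advancing along the well axis (tool 0.58, 0, 0.814).

Emit:
{"name": "play_rows", "arguments": {"deltas": [{"tx":0.0058,"ty":0,"tz":0.0081,"roll":0},{"tx":0.0058,"ty":0,"tz":0.0081,"roll":0},{"tx":0.0058,"ty":0,"tz":0.0081,"roll":0},{"tx":0,"ty":0,"tz":0,"roll":0},{"tx":0,"ty":0,"tz":0,"roll":0}]}}

```text
time: 19.92
position: [0.5009, 0.1844, 0.2398]
ee_rot: [180.0, 0.0, -6.5]
ft_force: [-0.9, -0.2, -1.6]
opening: 0.0275
grip_force: 61.2
```

```bash
cat > chk.py <<'E'
from unit import *
P,R,s=pose();t=np.radians(34.4);d=R@[np.sin(t),0,np.cos(t)]
T=P-.019*R[:,2]+(.0495+.112)*d;w=T-M;f=np.array(s["ft_force"])
print("t",s["time"],"off",round(w@n,4),"perp",(w-(w@n)*n).round(4),"perp tool",(R.T@(w-(w@n)*n)).round(4),"F.n",round(f@n,2),"F",f.round(2),"rot",s["ee_rot"].round(2),"op",s["opening"])
E
python3 chk.py
```

```text
t 19.925 off 0.0003 perp [-0.0015  0.0002 -0.0011] perp tool [-0.0015 -0.0001  0.0011] F.n -0.73 F [-0.94 -0.22 -1.55] rot [ 1.7999e+02  4.0000e-02 -6.4900e+00] op 0.027460127628440897
```

The disc's top edge in that picture (row 49.5) suggests it is only about 5 mm deep, so I'll feel for it in small steps.

Emit:
{"name": "play_rows", "arguments": {"deltas": [{"tx":0.0026,"ty":0,"tz":0.0005,"roll":0},{"tx":0.0006,"ty":0,"tz":0.0008,"roll":0},{"tx":0,"ty":0,"tz":0,"roll":0}]}}

```text
time: 20.3
position: [0.5042, 0.1841, 0.2388]
ee_rot: [-180.0, -0.0, -6.5]
ft_force: [1.3, 0.3, -1.3]
opening: 0.0272
grip_force: 61.2
```

Emit:
{"name": "play_rows", "arguments": {"deltas": [{"tx":0.0006,"ty":0,"tz":0.0008,"roll":0},{"tx":0.0006,"ty":0,"tz":0.0008,"roll":0},{"tx":0,"ty":0,"tz":0,"roll":0}]}}

```text
time: 20.68
position: [0.5053, 0.1839, 0.237]
ee_rot: [180.0, 0.0, -6.5]
ft_force: [-0.5, 0.7, -1.1]
opening: 0.0273
grip_force: 61.2
```

```bash
python3 chk.py
```

```text
t 20.675 off -0.0045 perp [0.0001 0.0001 0.0001] perp tool [ 0.0001 -0.0001 -0.0001] F.n -0.58 F [-0.5   0.66 -1.12] rot [ 1.80e+02  1.00e-02 -6.49e+00] op 0.02725922713465118
```

Emit:
{"name": "play_rows", "arguments": {"deltas": [{"tx":0.0006,"ty":0,"tz":0.0008,"roll":0},{"tx":0.0006,"ty":0,"tz":0.0008,"roll":0},{"tx":0,"ty":0,"tz":0,"roll":0}]}}

```text
time: 21.05
position: [0.5065, 0.1838, 0.2354]
ee_rot: [180.0, 0.0, -6.5]
ft_force: [-0.6, -0.4, -1.5]
opening: 0.0274
grip_force: 61.2
```

Emit:
{"name": "play_rows", "arguments": {"deltas": [{"tx":0.0006,"ty":0,"tz":0.0008,"roll":0},{"tx":0.0006,"ty":0,"tz":0.0008,"roll":0},{"tx":0,"ty":0,"tz":0,"roll":0}]}}

```text
time: 21.42
position: [0.5077, 0.1837, 0.2338]
ee_rot: [180.0, 0.0, -6.5]
ft_force: [0.7, -0.3, -2.2]
opening: 0.0273
grip_force: 61.2
```

```bash
python3 chk.py
```

```text
t 21.425 off -0.0085 perp [0.0002 0.0001 0.0002] perp tool [ 0.0002 -0.0001 -0.0002] F.n -2.2 F [ 0.65 -0.35 -2.22] rot [ 1.80e+02  1.00e-02 -6.49e+00] op 0.027308217423419934
```

Emit:
{"name": "play_rows", "arguments": {"deltas": [{"tx":0.0009,"ty":0,"tz":0.0012,"roll":0},{"tx":0.0009,"ty":0,"tz":0.0012,"roll":0},{"tx":0,"ty":0,"tz":0,"roll":0}]}}

```text
time: 21.8
position: [0.5093, 0.1836, 0.2317]
ee_rot: [-180.0, 0.0, -6.5]
ft_force: [-2.2, 0.2, 2.2]
opening: 0.0273
grip_force: 61.7
```

```bash
python3 chk.py
```

```text
t 21.8 off -0.0111 perp [0.0003 0.0002 0.0002] perp tool [ 0.0002 -0.0002 -0.0002] F.n 3.1 F [-2.21  0.17  2.22] rot [-1.7999e+02  2.0000e-02 -6.4900e+00] op 0.027310079699673463
```

Contact: about 4.3 N above baseline. One more 1.2 mm, then hold.

Emit:
{"name": "play_rows", "arguments": {"deltas": [{"tx":0.0007,"ty":0,"tz":0.001,"roll":0},{"tx":0,"ty":0,"tz":0,"roll":0},{"tx":0,"ty":0,"tz":0,"roll":0}]}}

```text
time: 22.18
position: [0.51, 0.1834, 0.2306]
ee_rot: [-180.0, 0.0, -6.5]
ft_force: [-3.5, -0.9, 3.1]
opening: 0.0272
grip_force: 61.8
```

```bash
python3 chk.py
```

```text
t 22.175 off -0.0124 perp [0.0002 0.0001 0.0002] perp tool [ 0.0002 -0.0001 -0.0002] F.n 4.47 F [-3.47 -0.91  3.09] rot [-1.80e+02  2.00e-02 -6.49e+00] op 0.02721591703808452
```

Emit:
{"name": "play_rows", "arguments": {"deltas": [{"tx":0,"ty":0,"tz":0,"roll":0},{"tx":0,"ty":0,"tz":0,"roll":0},{"tx":0,"ty":0,"tz":0,"roll":0},{"tx":0,"ty":0,"tz":0,"roll":0},{"tx":0,"ty":0,"tz":0,"roll":0},{"tx":0,"ty":0,"tz":0,"roll":0},{"tx":0,"ty":0,"tz":0,"roll":0},{"tx":0,"ty":0,"tz":0,"roll":0}]}}

```text
time: 23.18
position: [0.5102, 0.1834, 0.2305]
ee_rot: [-180.0, 0.0, -6.5]
ft_force: [-3.3, 1.5, 4.1]
opening: 0.027
grip_force: 61.9
```

Emit:
{"name": "play_rows", "arguments": {"deltas": [{"tx":0,"ty":0,"tz":0,"roll":0},{"tx":0,"ty":0,"tz":0,"roll":0},{"tx":0,"ty":0,"tz":0,"roll":0},{"tx":0,"ty":0,"tz":0,"roll":0},{"tx":0,"ty":0,"tz":0,"roll":0},{"tx":0,"ty":0,"tz":0,"roll":0},{"tx":0,"ty":0,"tz":0,"roll":0},{"tx":0,"ty":0,"tz":0,"roll":0}]}}

```text
time: 24.18
position: [0.5102, 0.1834, 0.2305]
ee_rot: [180.0, -0.0, -6.5]
ft_force: [-4.2, 0.9, 3.6]
opening: 0.0273
grip_force: 61.9
```

Emit:
{"name": "play_rows", "arguments": {"deltas": [{"tx":0,"ty":0,"tz":0,"roll":0},{"tx":0,"ty":0,"tz":0,"roll":0},{"tx":0,"ty":0,"tz":0,"roll":0},{"tx":0,"ty":0,"tz":0,"roll":0}]}}

```text
time: 24.68
position: [0.5102, 0.1834, 0.2305]
ee_rot: [180.0, 0.0, -6.5]
ft_force: [-4.3, 1.4, 4.5]
opening: 0.0275
grip_force: 61.9
```

```bash
python3 chk.py; cat tilt.py | head -3; python3 tilt.py | tail -7
```

```text
t 24.675 off -0.0127 perp [0.0003 0.0001 0.0002] perp tool [ 0.0003 -0.0001 -0.0002] F.n 6.25 F [-4.33  1.37  4.5 ] rot [180.     0.    -6.48] op 0.027497457148891426
from h import *
from scipy.optimize import least_squares
s=observe();p=camera_params("wrist");a=capture("wrist")
[-4.32535334  1.36941441  4.50280018] [0.51021241 0.1833908  0.23047726] [ 1.79997751e+02  3.16946100e-03 -6.48304770e+00] 24.675
[214, 213, 214, 217, 215, 212, 211, 211, 216, 227, 226, 219, 207, 188, 148, 129, 171, 167, 168, 166, 165, 165, 163, 94, 89, 90, 88, 89, 89, 90, 88, 90, 91, 90, 89, 89, 90, 114, 157, 157, 157, 157, 159, 159, 159, 158, 158, 158, 158, 158, 158, 158, 159, 157, 158, 158, 158, 157, 159, 158, 157, 159, 158, 160, 158, 159, 160, 159, 160, 160, 160, 159, 158, 159, 160, 160, 158, 159, 159, 159, 159, 160, 161, 161, 161, 161, 161, 159, 161, 157, 83, 84, 83, 84, 83, 83, 86, 109, 157, 117, 116, 113, 77, 54, 55, 54, 55, 55, 57, 56]
31 90.3 104.8 162.8
33 84.4 99.9 161.5
35 78.4 95.0 160.2
37 72.3 90.0 159.0
39 66.1 85.0 157.9
```

The hold is done: 2.5 s at about 6.5 N. Retracting along the axis, then turning back.

Emit:
{"name": "play_rows", "arguments": {"deltas": [{"tx":-0.0058,"ty":0,"tz":-0.0081,"roll":0},{"tx":-0.0087,"ty":0,"tz":-0.0122,"roll":0},{"tx":-0.0116,"ty":0,"tz":-0.0162,"roll":0},{"tx":-0.0145,"ty":0,"tz":-0.0203,"roll":0},{"tx":0,"ty":0,"tz":-0.03,"roll":0},{"tx":0,"ty":0,"tz":-0.015,"roll":-0.171},{"tx":0,"ty":0,"tz":0,"roll":-0.171},{"tx":0,"ty":0,"tz":0,"roll":-0.171}]}}

```text
time: 25.72
position: [0.4696, 0.188, 0.334]
ee_rot: [180.0, -0.1, 23.2]
ft_force: [-1.1, -0.5, -1.3]
opening: 0.0273
grip_force: 61.4
```

Emit:
{"name": "play_rows", "arguments": {"deltas": [{"tx":0,"ty":0,"tz":0,"roll":-0.171},{"tx":0,"ty":0,"tz":0,"roll":-0.171},{"tx":0,"ty":0,"tz":0,"roll":-0.171},{"tx":0,"ty":0,"tz":0,"roll":-0.171},{"tx":0,"ty":0,"tz":0,"roll":-0.171},{"tx":0,"ty":0,"tz":0,"roll":-0.171},{"tx":0,"ty":0,"tz":0,"roll":-0.171},{"tx":0,"ty":0,"tz":0,"roll":-0.171}]}}

```text
time: 26.72
position: [0.4695, 0.188, 0.3335]
ee_rot: [179.9, 0.0, 101.6]
ft_force: [-0.2, 0.3, -0.6]
opening: 0.0274
grip_force: 61.4
```

Emit:
{"name": "play_rows", "arguments": {"deltas": [{"tx":0,"ty":0,"tz":0,"roll":-0.171},{"tx":0,"ty":0,"tz":0,"roll":-0.171},{"tx":0,"ty":0,"tz":0,"roll":-0.171},{"tx":0,"ty":0,"tz":0,"roll":0}]}}

```text
time: 27.22
position: [0.4696, 0.188, 0.3334]
ee_rot: [179.9, 0.0, 130.6]
ft_force: [-1.0, -0.3, -1.1]
opening: 0.0272
grip_force: 61.4
```

```bash
python3 -c "
from h import *
P,R,s=pose()
x=Ro.from_euler('xyz',[180,0,130.9],degrees=True).as_matrix()[:,0]
print(s['time'])
a=np.array([.4993,-.0855,.2133])
plan(a-.03*x+[0,0,.042],130.9);plan(a-.03*x+[0,0,.12],130.9)"
```

```text
27.225
shift tool [-0.257  -0.1553  0.0781] roll -0.005487826803137482 ee [0.4696 0.188  0.3334] [1.7992e+02 5.0000e-02 1.3059e+02]
shift tool [-2.571e-01 -1.552e-01  1.000e-04] roll -0.005487826803137482 ee [0.4696 0.188  0.3334] [1.7992e+02 5.0000e-02 1.3059e+02]
```

Emit:
{"name": "play_rows", "arguments": {"deltas": [{"tx":-0.0428,"ty":-0.0259,"tz":0,"roll":-0.005},{"tx":-0.0428,"ty":-0.0259,"tz":0,"roll":0},{"tx":-0.0428,"ty":-0.0259,"tz":0,"roll":0},{"tx":-0.0428,"ty":-0.0259,"tz":0,"roll":0},{"tx":-0.0428,"ty":-0.0259,"tz":0,"roll":0},{"tx":-0.0428,"ty":-0.0259,"tz":0.02,"roll":0},{"tx":0,"ty":0,"tz":0.04,"roll":0},{"tx":0,"ty":0,"tz":0.018,"roll":0}]}}

```text
time: 28.22
position: [0.5194, -0.1085, 0.2526]
ee_rot: [-179.9, -0.1, 130.6]
ft_force: [-0.4, 0.6, -1.4]
opening: 0.0274
grip_force: 61.2
```

Emit:
{"name": "play_rows", "arguments": {"deltas": [{"tx":0,"ty":0,"tz":0,"roll":0},{"tx":0,"ty":0,"tz":0,"roll":0}]}}

```text
time: 28.48
position: [0.5214, -0.1079, 0.2556]
ee_rot: [179.9, 0.1, 130.9]
ft_force: [1.4, 0.3, -1.4]
opening: 0.0276
grip_force: 61.2
```

Run:
```python
from h import *
plan([.4993,-.0855,.2133],130.9)
P,R,s=pose();p=camera_params("wrist");a=capture("wrist");cv2.imwrite("pics/wF.png",a)
t=np.radians(34.4);d=R@[np.sin(t),0,np.cos(t)];T=P-.019*R[:,2]+.1615*d
k=(.125-T[2])/d[2];print("axis hits plate at",T+k*d,"tip",T,s["time"])
# hole in image: dark blob near predicted
u,v=proj("",[.4487,-.0267,.125],p);print("hole pred px",u,v)
g=a.mean(2)
for dv in(-8,0,8):
    r=int(v)+dv;print(r,[int(x) for x in g[r,int(u)-30:int(u)+31:2]])
print([int(x) for x in g[int(v)-30:int(v)+30:2,int(u)]])
```

```text
shift tool [ 0.0315 -0.0021  0.0423] roll 6.62580133313555e-05 ee [ 0.5214 -0.1079  0.2556] [1.7993e+02 1.1000e-01 1.3090e+02]
axis hits plate at [ 0.45469636 -0.03064643  0.125     ] tip [ 0.46191725 -0.03901116  0.14120656] 28.475
hole pred px 255.44571621861238 67.97027113792731
59 [224, 223, 223, 223, 224, 223, 224, 223, 215, 114, 103, 82, 82, 84, 84, 81, 85, 80, 105, 106, 108, 108, 166, 170, 171, 174, 172, 174, 169, 166, 168]
67 [224, 223, 224, 224, 225, 223, 224, 221, 116, 102, 82, 84, 84, 83, 82, 82, 82, 81, 81, 81, 80, 80, 100, 169, 223, 178, 172, 168, 167, 167, 169]
75 [225, 224, 224, 225, 224, 224, 224, 224, 220, 126, 83, 81, 83, 80, 81, 81, 82, 80, 80, 81, 79, 78, 161, 224, 224, 223, 223, 217, 168, 170, 168]
[223, 224, 223, 223, 223, 224, 216, 103, 83, 82, 82, 81, 83, 81, 82, 82, 82, 82, 83, 81, 81, 80, 82, 79, 79, 79, 80, 79, 80, 73]
```

Emit:
{"name": "play_rows", "arguments": {"deltas": [{"tx":0.0065,"ty":-0.002,"tz":0.004,"roll":0},{"tx":0.01,"ty":0,"tz":0.013,"roll":0},{"tx":0.01,"ty":0,"tz":0.014,"roll":0},{"tx":0.009,"ty":0,"tz":0.012,"roll":0},{"tx":0,"ty":0,"tz":0,"roll":0}]}}

```text
time: 29.15
position: [0.4947, -0.0817, 0.21]
ee_rot: [-179.9, -0.1, 131.0]
ft_force: [0.8, -1.6, -4.4]
opening: 0.0274
grip_force: 61.0
```

```bash
python3 tilt.py
```

```text
[ 0.83826408 -1.6204513  -4.42002099] [ 0.49474294 -0.0817179   0.21002497] [-1.79925606e+02 -8.02246247e-02  1.31006839e+02] 29.15
[225, 224, 225, 225, 225, 224, 225, 225, 225, 225, 225, 225, 225, 225, 225, 225, 225, 225, 225, 225, 224, 225, 224, 225, 225, 225, 226, 225, 225, 225, 224, 216, 203, 92, 84, 83, 78, 77, 83, 135, 137, 138, 137, 138, 136, 138, 138, 137, 137, 137, 138, 137, 137, 137, 137, 136, 137, 136, 136, 139, 138, 136, 133, 133, 114, 114, 114, 113, 113, 112, 111, 113, 114, 113, 113, 113, 113, 113, 113, 111, 112, 110, 111, 113, 111, 113, 113, 112, 112, 111, 98, 66, 65, 68, 66, 67, 66, 69, 89, 110, 111, 109, 88, 50, 49, 49, 49, 48, 47, 48]
31 91.1 105.8 164.2
33 85.2 100.9 162.9
35 79.3 96.0 161.6
37 73.2 91.0 160.5
39 67.0 86.0 159.4
```

The tip is back in the hole. I'm straightening by moving back across it.

Emit:
{"name": "play_rows", "arguments": {"deltas": [{"tx":0.008,"ty":0,"tz":0,"roll":0},{"tx":0.008,"ty":0,"tz":0,"roll":0},{"tx":0.008,"ty":0,"tz":0,"roll":0},{"tx":0.008,"ty":0,"tz":0,"roll":0},{"tx":0,"ty":0,"tz":0,"roll":0}]}}

```text
time: 29.82
position: [0.4764, -0.0582, 0.2128]
ee_rot: [179.8, 0.2, 131.0]
ft_force: [4.3, -2.7, -1.2]
opening: 0.0269
grip_force: 62.0
```

```bash
python3 tilt.py
```

```text
[ 4.32506136 -2.72991136 -1.17045301] [ 0.4763783  -0.05817794  0.21277862] [179.82538079   0.22162389 130.973878  ] 29.825
[176, 176, 176, 177, 178, 179, 179, 178, 177, 169, 177, 168, 166, 121, 167, 117, 119, 118, 118, 119, 117, 119, 119, 118, 117, 118, 118, 118, 118, 119, 129, 221, 223, 224, 223, 224, 224, 224, 224, 224, 224, 224, 224, 224, 224, 224, 224, 224, 224, 224, 223, 224, 225, 224, 224, 224, 224, 224, 224, 224, 224, 224, 216, 168, 169, 168, 168, 169, 165, 127, 106, 102, 101, 102, 104, 101, 103, 101, 103, 102, 101, 102, 102, 101, 102, 102, 102, 102, 102, 102, 102, 101, 102, 101, 103, 100, 103, 101, 101, 101, 102, 102, 102, 101, 102, 101, 99, 89, 63, 62]
31 91.1 105.8 164.2
33 85.2 100.9 162.9
35 79.3 96.0 161.6
37 73.2 91.0 160.5
39 67.1 86.0 159.4
```

Emit:
{"name": "play_rows", "arguments": {"deltas": [{"tx":0.008,"ty":0,"tz":0,"roll":0},{"tx":0.008,"ty":0,"tz":0,"roll":0},{"tx":0.008,"ty":0,"tz":0,"roll":0},{"tx":0.008,"ty":0,"tz":0,"roll":0},{"tx":0.008,"ty":0,"tz":0,"roll":0},{"tx":0.006,"ty":0,"tz":0,"roll":0},{"tx":0,"ty":0,"tz":0,"roll":0}]}}

```text
time: 30.75
position: [0.4461, -0.0234, 0.2127]
ee_rot: [179.8, 0.2, 131.0]
ft_force: [4.1, -2.7, 2.1]
opening: 0.0274
grip_force: 62.7
```

```bash
cat > tilt2.py <<'E'
from h import *
P,R,s=pose();p=camera_params("wrist");a=capture("wrist");cv2.imwrite("pics/wG.png",a)
G=P-.019*R[:,2];print(s["ft_force"],P,s["ee_rot"],s["time"])
print(150,[int(x) for x in a[150:300:2,256].mean(1)])
for th in(-8,-4,0,4,8):
    t=np.radians(th);d=R@[np.sin(t),0,np.cos(t)];e=R@[np.cos(t),0,-np.sin(t)]
    f=lambda q,r:proj("",G+(.0495+q)*d+r*e,p)[1].round(1)
    print(th,"flange front rim under/top",f(0,.021),f(-.006,.021),"handle base",f(-.006,.014),"handle top near",f(-.066,.014),"far",f(-.066,-.014))
E
python3 tilt2.py
```

```text
[ 4.08873166 -2.67048182  2.09219295] [ 0.44606942 -0.02335957  0.21267495] [179.83628909   0.18236268 130.99109055] 30.75
150 [160, 155, 154, 154, 156, 153, 156, 157, 156, 158, 158, 159, 158, 157, 157, 158, 144, 80, 78, 78, 78, 78, 77, 52, 56, 54, 54, 51, 50, 49, 55, 63, 64, 63, 62, 63, 61, 62, 60, 62, 61, 60, 61, 61, 60, 58, 60, 60, 60, 59, 59, 58, 64, 68, 78, 84, 85, 87, 88, 92, 92, 91, 91, 90, 90, 91, 90, 91, 91, 89, 90, 89, 90, 90, 89]
-8 flange front rim under/top 201.2 203.1 handle base 213.4 handle top near 246.4 far 304.0
-4 flange front rim under/top 196.8 199.1 handle base 209.3 handle top near 249.7 far 304.9
0 flange front rim under/top 192.4 195.3 handle base 205.4 handle top near 253.1 far 305.6
4 flange front rim under/top 188.2 191.6 handle base 201.7 handle top near 256.6 far 306.1
8 flange front rim under/top 184.2 188.1 handle base 198.0 handle top near 260.2 far 306.3
```

The probe is upright within about 2°. Re-centring and lowering.

Emit:
{"name": "play_rows", "arguments": {"deltas": [{"tx":-0.004,"ty":0,"tz":0.004,"roll":0},{"tx":0,"ty":0,"tz":0.012,"roll":0},{"tx":0,"ty":0,"tz":0.015,"roll":0},{"tx":0,"ty":0,"tz":0.015,"roll":0},{"tx":0,"ty":0,"tz":0.007,"roll":0},{"tx":0,"ty":0,"tz":0,"roll":0}]}}

```text
time: 31.55
position: [0.4457, -0.0262, 0.1571]
ee_rot: [-179.9, -0.2, 131.0]
ft_force: [-0.3, -0.1, -1.6]
opening: 0.0277
grip_force: 62.4
```

Emit:
{"name": "play_rows", "arguments": {"deltas": [{"tx":0,"ty":0,"tz":0.002,"roll":0},{"tx":0,"ty":0,"tz":0.002,"roll":0},{"tx":0,"ty":0,"tz":0,"roll":0}]}}

```text
time: 31.92
position: [0.4471, -0.0264, 0.1544]
ee_rot: [-180.0, -0.0, 131.0]
ft_force: [0.5, 0.2, -1.8]
opening: 0.0271
grip_force: 62.3
```

Emit:
{"name": "play_rows", "arguments": {"deltas": [{"tx":0,"ty":0,"tz":0.0015,"roll":0},{"tx":0,"ty":0,"tz":0.001,"roll":0},{"tx":0,"ty":0,"tz":0,"roll":0}]}}

```text
time: 32.3
position: [0.4473, -0.0265, 0.1518]
ee_rot: [-180.0, -0.0, 131.0]
ft_force: [1.2, 0.8, -1.8]
opening: 0.0273
grip_force: 62.4
```

```bash
python3 tilt2.py
```

```text
[ 1.16091217  0.77109103 -1.79733804] [ 0.44731269 -0.02647631  0.15176371] [-1.79996378e+02 -4.55095628e-03  1.30967403e+02] 32.3
150 [71, 71, 73, 93, 138, 158, 157, 158, 156, 155, 154, 153, 153, 152, 152, 153, 153, 155, 154, 155, 155, 157, 148, 47, 50, 50, 49, 50, 46, 47, 54, 62, 63, 61, 62, 60, 62, 63, 61, 60, 60, 63, 61, 60, 61, 58, 59, 60, 58, 58, 59, 59, 63, 70, 77, 84, 86, 87, 89, 91, 92, 90, 89, 89, 90, 91, 92, 90, 90, 90, 90, 90, 90, 88, 91]
-8 flange front rim under/top 201.2 203.0 handle base 213.3 handle top near 246.4 far 304.0
-4 flange front rim under/top 196.7 199.1 handle base 209.3 handle top near 249.7 far 304.9
0 flange front rim under/top 192.4 195.2 handle base 205.4 handle top near 253.1 far 305.6
4 flange front rim under/top 188.2 191.6 handle base 201.6 handle top near 256.6 far 306.0
8 flange front rim under/top 184.2 188.0 handle base 198.0 handle top near 260.1 far 306.2
```

Emit:
{"name": "play_rows", "arguments": {"deltas": [{"tx":0,"ty":0,"tz":0.001,"roll":0},{"tx":0,"ty":0,"tz":0.001,"roll":0},{"tx":0,"ty":0,"tz":0,"roll":0}]}}

```text
time: 32.72
position: [0.4474, -0.0264, 0.1515]
ee_rot: [180.0, 0.0, 131.0]
ft_force: [-4.7, 1.6, 15.1]
opening: 0.027
grip_force: 64.6
```

Emit:
{"name": "play_rows", "arguments": {"deltas": [{"tx":0,"ty":0,"tz":0.001,"roll":0},{"tx":0,"ty":0,"tz":0.001,"roll":0},{"tx":0,"ty":0,"tz":0,"roll":0}]}}

```text
time: 33.1
position: [0.4474, -0.0264, 0.1514]
ee_rot: [179.9, 0.1, 131.0]
ft_force: [-9.3, 2.0, 30.1]
opening: 0.0272
grip_force: 66.7
```

Flange contact on the plate. I'll ease the push, let go, and rise.

Emit:
{"name": "play_rows", "arguments": {"deltas": [{"tx":0,"ty":0,"tz":-0.0035,"roll":0},{"tx":0,"ty":0,"tz":0,"roll":0}]}}

```text
time: 33.35
position: [0.4477, -0.0265, 0.1516]
ee_rot: [180.0, 0.0, 131.0]
ft_force: [-0.0, 0.1, 3.4]
opening: 0.0273
grip_force: 63.0
```

Emit:
{"name": "play_rows", "arguments": {"deltas": [{"tx":0,"ty":0,"tz":0,"roll":0},{"tx":0,"ty":0,"tz":0,"roll":0},{"tx":0,"ty":0,"tz":0,"roll":0},{"tx":0,"ty":0,"tz":0,"roll":0},{"tx":0,"ty":0,"tz":0,"roll":0}], "grip": -1}}

```text
time: 33.98
position: [0.4473, -0.0265, 0.1512]
ee_rot: [-180.0, -0.0, 131.0]
ft_force: [0.6, -0.4, -0.1]
opening: 0.0855
grip_force: 0.0
```

Emit:
{"name": "play_rows", "arguments": {"deltas": [{"tx":0,"ty":0,"tz":-0.02,"roll":0},{"tx":0,"ty":0,"tz":-0.03,"roll":0},{"tx":0,"ty":0,"tz":-0.04,"roll":0},{"tx":0,"ty":0,"tz":-0.04,"roll":0},{"tx":0,"ty":0,"tz":0,"roll":0},{"tx":0,"ty":0,"tz":0,"roll":0}]}}

```text
time: 34.72
position: [0.4468, -0.0264, 0.2808]
ee_rot: [-180.0, -0.0, 131.0]
ft_force: [0.2, -0.5, -0.7]
opening: 0.085
grip_force: 0.0
```

Run:
```python
from h import *
P,R,s=pose();print(s["time"],P)
t0=cv2.imread("pics/top0.png");s0=cv2.imread("pics/scene0.png")
t=capture("top");b=capture("scene");cv2.imwrite("pics/t9.png",t);cv2.imwrite("pics/s9.png",b)
def handle(im,c,lo=18):
    m=(np.abs(im.astype(int)-[142,131,128]).max(2)<lo).astype(np.uint8)
    n,l,st,ce=cv2.connectedComponentsWithStats(m)
    return [(st[i].tolist(),ce[i].round(1)) for i in range(1,n) if st[i,4]>60 and np.hypot(*(ce[i]-c))<25]
p=camera_params("wrist");a=capture("wrist");u,v=proj("",[.448,-.026,.191],p)
print(u,v,[(q,onz(p,*c,.191).round(4)) for q,c in handle(a,[u,v])])
def move(a,b,z):  # shift of other objects between before/after pictures (bright colours)
    for nm,lo,hi in(("orange",(5,150,120),(18,255,255)),("blue",(105,150,80),(125,255,255))):
        for im in(a,b):
            m=cv2.inRange(cv2.cvtColor(im,cv2.COLOR_BGR2HSV),lo,hi);n,l,st,ce=cv2.connectedComponentsWithStats(m)
            print(nm,[ce[i].round(1).tolist() for i in range(1,n) if 40<st[i,4]<400])
move(t0,t,0)
x=[int(q) for q in cv2.absdiff(s0,b)[190:230,225:255].max(2).mean(1)];print("scene stand diff",x)
```

```text
34.725 [ 0.44681605 -0.02641857  0.2808047 ]
259.42216757926275 195.9791808524733 [([245, 183, 27, 26, 605], array([ 0.4459, -0.0269,  0.191 ]))]
orange [[15.5, 66.0], [156.7, 222.1], [309.1, 225.1], [202.4, 254.5], [283.8, 277.5]]
orange [[15.6, 65.9], [147.4, 209.6], [136.3, 230.7], [281.3, 277.2]]
blue [[287.8, 85.7], [242.8, 177.3]]
blue [[287.5, 85.5], [242.9, 177.5]]
scene stand diff [12, 6, 3, 2, 1, 2, 2, 3, 3, 2, 2, 3, 2, 3, 2, 2, 2, 2, 2, 2, 2, 2, 2, 3, 3, 2, 2, 3, 3, 2, 3, 2, 3, 2, 3, 2, 2, 2, 3, 2]
```

Run:
```python
from h import *
s0=cv2.imread("pics/scene0.png");b=cv2.imread("pics/s9.png")
d=cv2.absdiff(cv2.GaussianBlur(s0,(3,3),0),cv2.GaussianBlur(b,(3,3),0)).max(2)
m=(d>40).astype(np.uint8);n,l,st,ce=cv2.connectedComponentsWithStats(m)
print([st[i].tolist() for i in range(1,n) if st[i,4]>15])
print("handle/flange/post diff",d[165:190,228:250].max(), d[160:192:4,228:250].mean(1).round())
print(proj("scene",[.448,-.026,.191]),proj("scene",[.448,-.026,.125]))
```

```text
[[0, 0, 7, 9, 63], [13, 0, 22, 78, 583], [30, 0, 84, 218, 12272], [188, 0, 26, 5, 82], [215, 0, 53, 137, 3453], [0, 35, 56, 234, 2771], [188, 166, 7, 7, 35], [91, 192, 13, 5, 33], [160, 194, 19, 8, 79], [147, 201, 10, 8, 56], [162, 201, 28, 16, 270], [193, 204, 21, 25, 361], [151, 212, 16, 14, 145], [168, 220, 13, 9, 77], [40, 222, 67, 60, 1720], [135, 227, 12, 10, 39], [144, 229, 21, 16, 204], [166, 230, 5, 17, 48], [155, 249, 13, 13, 95], [65, 276, 32, 22, 224], [30, 298, 68, 42, 1436], [106, 321, 13, 5, 30]]
handle/flange/post diff 53 [ 1.  2.  5.  1.  1.  2.  4. 17.]
[237.60293593 164.91706454] [237.41209735 185.67512353]
```

```bash
python3 -c "
from h import *
print(close_job())"
```

```text
the job is handed in; nothing more can be done
None
```

The reading was taken in the round-collared unit: about 6.5 N for about 2.5 s, roughly 1° off square and within about 1 mm of centre by my camera estimates. The probe is back upright in its stand and released, and the job was handed in at about 35 s with no verdict returned.

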